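# Charge the bench shaker with beads and hold its enabling paddle

### The arm

A 6-joint arm with a two-finger parallel gripper is mounted at the origin on a cart in front of the work surface, level with it; the furniture and walls round the work are solid. World frame = base frame: x ahead of the robot, y to its left, z up, the work surface at z = 0. Lengths are in mm, angles in rad, forces in N, time in s.
With the tool pointing down it reaches from about 275 to 1000 mm from the base axis. Payload 8.4 kg.
Tool frame: the origin (TCP) lies at the very end of the fingers, on their centre line; the grasp point (between the pads) lies 19 mm behind it; z points along the fingers, y is the direction in which the jaws open and shut (so a half turn about z gives the same grasp; the last joint's range is limited). The gripper opens to 85 mm and grips with 20 to 120 N. Pads are 22 mm wide; open, the fingers measure 114 mm over their backs; the gripper's body (76 mm by 85 mm) begins 54 mm behind the grasp point. The pads swing forward as they close: fully open they stand 13 mm farther back than shut.
Start: joints at [-1.321, 0.353, 1.633, -0, 1.155, -0.002], TCP at [155.716, -605.294, 231.281] pointing down, gripper open.
Joint ranges: [-2.63, 2.63], [-0.92, 2.1], [0.06, 2.66], [-1.3, 4.44], [0, 2.69], [-3.02, 3.02]. Speed limits (rad/s): [2.22, 2.22, 2.79, 3.14, 3.14, 3.14].

### API

Orientations are given as [roll, pitch, yaw] about the fixed x, y, z axes, in that order (R = Rz(yaw) Ry(pitch) Rx(roll)).
In Python, from rig import r gives the robot as it stands.
- The arm moves only by the tool move_arm, never from a script. Its argument "increments" is a list of rows, each an object of numbers: "tx", "ty", "tz": the shift along the tool's x, y, z in cm; "rx", "ry", "rz": the turn, a rotation vector about the tool's x, y, z in degrees; "gripper": the gripper's target within -1 to 1 (fully open at 1, half-way at 0, shut at -1). A call has 1 to 12 rows; each row shifts and turns the commanded pose from where the row before left it, along the tool's axes as they then stand; what a row does not reach is not made up. A row lasts 1/10 s, in which the tool goes at most 50 mm and 8.59 degrees, less where a joint would pass 70% of its speed; a pose out of reach is approached as far as the arm can. A call is refused whole if a number of a shift passes 5 or a number of a turn 8.59, either way. A call with a gripper value outside its range is refused whole. The fingers move at their own pace and stop on an object; "squeeze" is the grip in N (left out, the last holds). Time passes only in rows, so rows that do not move let the fingers close. It gives the time, the measured TCP pose, the force and the opening at its end, in the units of the state.
- r.sense(): the state, without advancing time (a new reading comes with each control period).
- r.grab_frame(name): name is "scene" or "top" or "wrist"; returns (picture, depth): 420x560x3 uint8, red, green, blue; 420x560 float32, mm along the optical axis (not along the pixel's ray), 0 where there is no reading.
- r.camera_model(name): a dict with "fx", "fy", "cx", "cy" (pixels), "R" (3x3) and "t" (3): a world point X has camera coordinates R X + t; the wrist camera has in their place "hand_eye" (4x4, takes a point from camera to tool coordinates, whose origin is the TCP and whose axes are the flange's). Camera axes: x right, y down, z forward; pixel columns grow to the right and rows downward; lengths in mm; the calibration is good to about 2 mm. The wrist camera is an equidistant fisheye: a pixel r from the principal point sees the ray r / f radians off the axis. A picture is of the moment at which its call begins: read the wrist's pose just before it. camera_model takes no time and is no camera call.
- r.sign_off(): hands the job in, once; it reports no verdict.
Trained networks look in the newest picture that a camera, given by its name, has taken for a name from the list of things; names that differ only in an ending like _2 or _b are one class to them, and where a whole thing is asked for, a point or a joint stands for the part that bears it (a point fixed in the world has none). Each returns a list of dicts, best first, with "confidence" (0 to 1); they miss things now and then, are a little off and sometimes report something else, mostly with a low value. They report only what shows in the picture. A call takes as long as a camera call. They do not tell look-alikes from the thing itself.
- r.cut_out(query, camera): "mask" (420x560 bool, what is visible of it) and "bbox" ([left, top, right, bottom] in pixels, round what is visible of it).
- r.place_of(query, camera): "location" ([row, column] in pixels: a listed point, or the origin of a listed thing).
The state is a dict: "clock": time; "qpos": joint angles; "qvel": joint speeds; "joint_efforts": joint torques, N m; "eef_pos": TCP position; "tcp_rot": TCP orientation; "contact_force": force on the tool from outside, world axes, zero at the start; "wrist_torque": the same for the moment, N m; "opening": opening from 0.0 (shut) to 1.0 (fully open).
Only numpy, scipy, OpenCV 4.12 (cv2) and the standard library are available. Lean on these libraries where they do the work, as an engineer would, in place of code of your own. Each camera call takes 0.05 s, during which the arm holds its last target. There are 200 camera calls.

### The job

Use the orange-handled scoop, not the fingers, to bring at least four of the five blue milling beads from the aluminium trough into the white dish on the bench shaker, then stand the scoop upright on the bench. Then press the shaker's spring-loaded enabling paddle down with the fingers to its middle position (level, against the green mark), never on into the red trip zone at the bottom, keep it there for three seconds, and finish still holding it there. Leave the capped vial, the battery and the copper flange where they are.

Things in the scene. Friction and masses are not known exactly. Their poses are not given: they have to be found in the camera images.
- trough: Open aluminium trough fixed to the bench, 200 x 68 x 26 mm outside, walls 2 mm (inside 196 x 64 mm, inner floor at z 3 mm). Origin: centre of its underside, local x along its length. The +x end wall is 38 mm high, inner face at x 98 mm, with a 35 degree fillet at its foot (starts at x 84 mm, 10 mm high). The beads start between x 0 and 70 mm; the -x part is empty.
- bead1_center (a point): Centre of blue ceramic bead 1: a ball of 16 mm diameter, 14 g, which rolls freely; lies in the trough.
- bead2_center (a point): Centre of blue ceramic bead 2: a ball of 16 mm diameter, 14 g, which rolls freely; lies in the trough.
- bead3_center (a point): Centre of blue ceramic bead 3: a ball of 16 mm diameter, 14 g, which rolls freely; lies in the trough.
- bead4_center (a point): Centre of blue ceramic bead 4: a ball of 16 mm diameter, 14 g, which rolls freely; lies in the trough.
- bead5_center (a point): Centre of blue ceramic bead 5: a ball of 16 mm diameter, 14 g, which rolls freely; lies in the trough.
- scoop: Loose 90 g steel scoop standing on the bench. Origin: centre of the pan's underside, z up, open mouth to local +x. Pan x -30 to +30 mm, 56 mm wide; floor 2 mm thick, no front lip; side walls 22 mm high, 2 mm thick, only along x -30 to +2 mm; back wall 26 mm high at x -30 to -28 mm. Upright handle: see scoop_handle.
- scoop_handle (a point): Centre of the top of the scoop's upright orange square handle (16 x 16 mm, sides along the scoop's x and y), at x -38, y 0, z 120 mm in the scoop's frame; the handle reaches down to the bench.
- shaker: White bench shaker fixed to the bench; origin: centre of its underside; front (with the paddle) is local -x. Housing 130 (x) x 140 (y) mm, top plate at z 44 mm carrying the fixed dish. Its paddle: steel plate 50 mm wide, free end 98 mm from the hinge line (along local y, at x -68, z 35 mm). White gauge plate on the paddle's +y side: green mark = middle, red mark below.
- dish_floor (a point): Centre of the floor of the round open dish on the shaker. Dish 97 mm outside diameter, 38 mm high (rim at 35 mm above this point, 82 mm above the bench), clear width inside about 80 mm.
- paddle (a joint): Angle of the spring-loaded paddle, rad: 0 released (free end raised, 0.25 above level), 0.25 middle = run position (level, at the green mark), 0.5 fully down. Run band 0.16 to 0.34; beyond 0.42 it trips. Grows as pressed down; springs back when let go. About 5 N on the pad starts it, about 9 N hold it at the middle.
- paddle_pad (a point): Point on the top of the yellow pressing pad (40 x 46 mm) on the paddle, 78 mm from the hinge line, moves with the paddle; about 60 mm above the bench when released, 41 mm when the paddle is level. Paddle's free end is 20 mm further out.
- vial: Bystander: white capped vial, 36 mm diameter, 46 mm high; origin under its centre.
- battery: Bystander: green and yellow 9 V block battery, 27 x 50 x 18 mm; origin under its centre.
- copper_flange: Bystander: small copper flange, 27 mm diameter, 14 mm high; origin under its centre.
There are look-alikes about, which are no part of the job. There is more than one size of the scoop; the job needs the largest.

How it is judged:
By the outcome, as a careful person would: the job done as asked, in the order asked, and still so for the second after the job is handed in, while the arm keeps its last pose, push and grip.
It also fails if it takes over 72 s, if anything falls off the work surface, if the arm or the gripper's body presses on something with over 40 N, if the wrist force passes 120 N, or if a joint passes its speed limit or range.

## Working session

There is one attempt and no reset: what is moved stays moved. The work goes in short steps, Python scripts to look and compute and a tool call to move; the robot and the scene stay as the last step left them, time stands still between calls to the robot, and variables do not carry over. Pictures are saved under pics/ and viewed, about 8 in all and at most 12, crops included, and the job is handed in when it is done.

Besides the shell and the picture viewer there is one more tool, called after "Call:" as name([rows], argument=value, ...), one row to a line, values as JSON. move_arm: Moves the arm, as the interface text tells. Its arguments: {"type":"object","properties":{"increments":{"type":"array","items":{"type":"object","properties":{"tx":{"type":"number"},"ty":{"type":"number"},"tz":{"type":"number"},"rx":{"type":"number"},"ry":{"type":"number"},"rz":{"type":"number"},"gripper":{"type":"number"}}}},"squeeze":{"type":"number"}},"required":["increments"]}

```bash
mkdir -p pics; ls; cat > h.py <<'E'
import numpy as np, cv2
from rig import r
from scipy.spatial.transform import Rotation as Ro
def grab(n):
    s=r.sense(); im,d=r.grab_frame(n); return s,im,d
def w(n,px,d,s=None):
    """pixel (row,col)+depth -> world"""
    m=r.camera_model(n); v,u=px
    R=np.array(m['R']);t=np.array(m['t'])
    p=np.array([(u-m['cx'])/m['fx']*d,(v-m['cy'])/m['fy']*d,d])
    return R.T@(p-t)
def plane(n,px,z):
    m=r.camera_model(n); R=np.array(m['R']);t=np.array(m['t']);v,u=px
    c=-R.T@t; ray=R.T@np.array([(u-m['cx'])/m['fx'],(v-m['cy'])/m['fy'],1]); return c+ray*(z-c[2])/ray[2]
E
python3 - <<'E'
from h import *
for n in('scene','top'):
    s,im,d=grab(n); cv2.imwrite(f'pics/{n}0.png',im[:,:,::-1]); np.save(f'{n}0.npy',d)
    m=r.camera_model(n);print(n,{k:np.round(v,3).tolist() for k,v in m.items()})
    for q in ['scoop','scoop_handle','trough','shaker','dish_floor','paddle_pad','vial','battery','copper_flange','bead1_center']:
        for o in r.place_of(q,n)[:6 if 'bead' in q or 'scoop' in q else 2]:
            a,b=o['location'];i,j=min(419,max(0,int(a))),min(559,max(0,int(b)))
            print(n,q,np.round([a,b]),round(o['confidence'],2),d[i,j],np.round(w(n,(a,b),d[i,j])))
print(s)
E
```

```text
pics
scene {'fx': 520.565, 'fy': 520.565, 'cx': 286.147, 'cy': 217.333, 'R': [[-0.697, -0.717, 0.002], [-0.353, 0.341, -0.871], [0.625, -0.608, -0.49]], 't': [338.547, 302.125, 1030.601]}
scene scoop [290. 306.] 0.97 1249.3903 [385.  33.   3.]
scene scoop [263. 281.] 0.6 1349.3468 [510.  -3.   3.]
scene scoop [263. 331.] 0.54 1350.0647 [418. -98.   3.]
scene scoop [257. 169.] 0.36 0.0 [-301.  766.  768.]
scene scoop_handle [256. 305.] 0.83 1383.8772 [492. -75.  -1.]
scene scoop_handle [235. 343.] 0.68 1479.441 [ 493. -231.   -1.]
scene scoop_handle [234. 276.] 0.62 1246.6259 [481.  40. 122.]
scene trough [299. 205.] 0.59 1216.4846 [524. 229.   5.]
scene shaker [213. 331.] 0.58 1504.124 [ 552. -246.   43.]
scene shaker [260. 172.] 0.43 1358.9526 [716. 193.   3.]
scene dish_floor [294. 211.] 0.62 1212.4661 [514. 215.  17.]
scene dish_floor [198. 331.] 0.57 1499.6948 [ 566. -257.   82.]
scene paddle_pad [214. 361.] 0.59 1466.4962 [ 470. -280.   57.]
scene vial [293. 225.] 0.6 1224.2275 [501. 186.  13.]
scene vial [238. 208.] 0.48 1432.2319 [723.  68.  17.]
scene copper_flange [261. 169.
[... 1328 characters left out ...]
]
{'clock': 0.55, 'qpos': array([-1.32140731e+00,  3.52997732e-01,  1.63342553e+00, -1.82963761e-05,
        1.15517819e+00, -2.40031736e-03]), 'qvel': array([ 7.30879193e-05,  2.83150196e-04, -2.75296538e-04,  2.14703430e-03,
        1.72334074e-03,  1.17896312e-03]), 'joint_efforts': array([-1.17298274e-03, -6.04786348e+01, -3.42258024e+01, -1.60617998e-05,
        1.85639139e-03,  4.01191971e-05]), 'eef_pos': array([ 155.70374068, -605.28894854,  231.27144278]), 'tcp_rot': array([-3.14158381e+00,  1.67175131e-05,  2.51796726e-01]), 'contact_force': array([-0.10306   , -0.76507511,  0.51968351]), 'wrist_torque': array([ 0.02293053, -0.00310792, -0.00492586]), 'opening': 0.9997477688344077}
```

```bash
python3 - <<'E'
import cv2
im=cv2.imread('pics/top0.png'); c=im[120:320,130:430]
cv2.imwrite('pics/topc.png',cv2.resize(c,(800,533),interpolation=cv2.INTER_CUBIC))
im=cv2.imread('pics/scene0.png'); c=im[170:340,130:400]
cv2.imwrite('pics/scenec.png',cv2.resize(c,(800,504),interpolation=cv2.INTER_CUBIC))
E
```

```text
(no output)
```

View pics/topc.png

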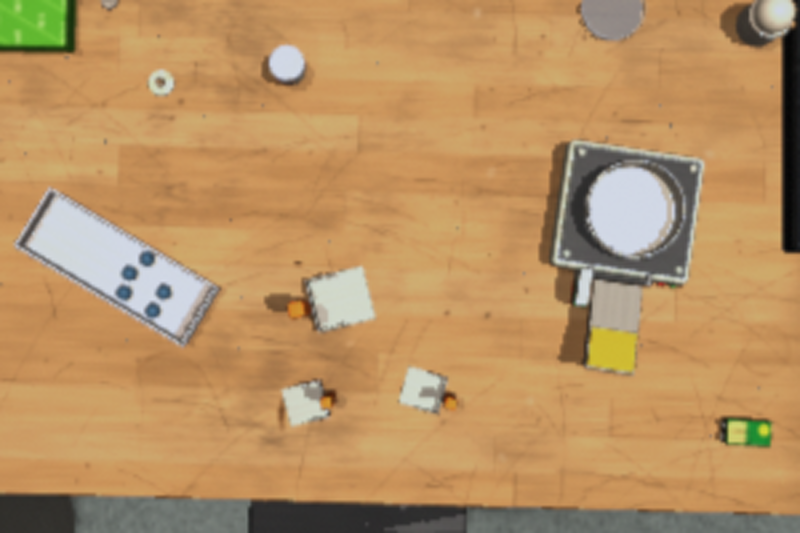

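View pics/scenec.png

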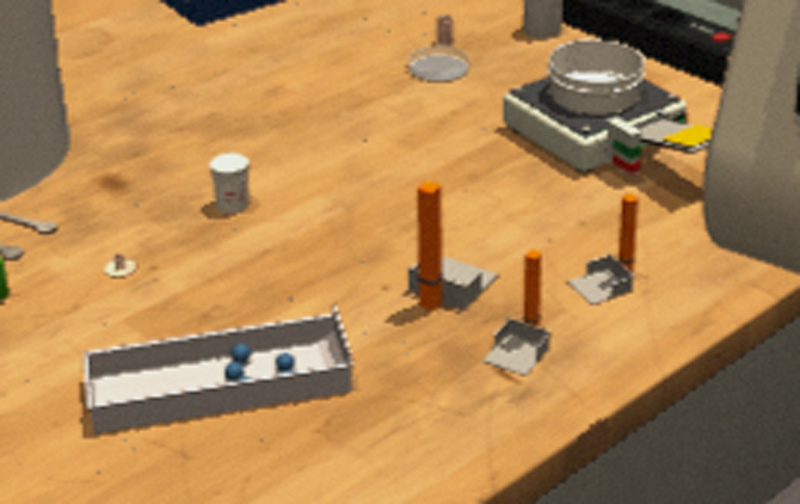

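The wanted scoop is one of three: the tall one at top (236,242), or the small ones at (271,298) and (271,253). The first is the only one with its handle top at z≈120 (the others are at 83), so it is the largest. Trough beads and the high wall are at its lower-right end. Next I measure poses.

```bash
cat >> h.py <<'E'
def cloud(n,d):
    m=r.camera_model(n); v,u=np.mgrid[0:420,0:560]
    P=np.stack([(u-m['cx'])/m['fx']*d,(v-m['cy'])/m['fy']*d,d],-1)-np.array(m['t'])
    P=P@np.array(m['R']); P[d==0]=np.nan; return P
def rect(p):
    c,s,a=cv2.minAreaRect(p[:,:2].astype(np.float32)); return np.round(c,1),np.round(s,1),round(a,1)
E
python3 - <<'E'
from h import *
d=np.load('top0.npy');P=cloud('top',d); im=cv2.imread('pics/top0.png')
def sel(x0,x1,y0,y1,z0,z1):
    m=(P[...,0]>x0)&(P[...,0]<x1)&(P[...,1]>y0)&(P[...,1]<y1)&(P[...,2]>z0)&(P[...,2]<z1); return m
def rep(n,m):
    p=P[m]; print(n,len(p),rect(p),'med',np.round(np.median(p,0),1),'zmax',p[:,2].max().round(1))
rep('bench',sel(450,480,-150,-50,-20,20))
T=sel(420,640,120,330,10,60); rep('trough',T); rep('troughhigh',sel(420,640,120,330,31,60))
rep('handle',sel(450,530,-50,70,100,140)); S=sel(440,570,-60,80,-20,60)
hsv=cv2.cvtColor(im,cv2.COLOR_BGR2HSV)
rep('pan',S&(hsv[...,1]<60)); 
rep('shakerTop',sel(500,700,-380,-180,35,55)); rep('dishrim',sel(500,700,-380,-180,70,95))
rep('pad',sel(400,560,-330,-210,20,80)&(hsv[...,1]>150)&(hsv[...,0]<35)&(hsv[...,0]>22))
rep('paddle',sel(400,560,-330,-210,20,80))
B=((hsv[...,0]>95)&(hsv[...,0]<125)&(hsv[...,1]>90)&sel(420,640,120,330,-20,60)).astype(np.uint8)
n,l,st,c=cv2.connectedComponentsWithStats(B)
for i in range(1,n): print('bead',st[i,4],np.round(plane('top',c[i][::-1],12),1))
m=r.camera_model('wrist');print({k:np.round(v,3).tolist() for k,v in m.items()})
E
```

```text
bench 387 (array([464.7, -99.5]), array([28. , 97.5]), 1.5) med [ 4.649e+02 -1.007e+02  2.000e-01] zmax 7.2
trough 494 (array([528.9, 231.9]), array([203.6,  71.3]), 60.9) med [516.3 217.2  23.9] zmax 41.9
troughhigh 36 (array([529.6, 230.8]), array([199.8,  69.3]), 60.3) med [493.3 155.4  36.2] zmax 41.9
handle 41 (array([492.8,  37.6]), array([15.2, 15.1]), 3.1) med [492.7  37.2 119.3] zmax 124.5
pan 444 (array([501.4,   1.9]), array([56. , 59.8]), 15.7) med [501.3   2.8   2.5] zmax 30.2
shakerTop 2460 (array([ 580.4, -285.9]), array([139.7, 166.8]), 82.6) med [ 589.2 -281.9   44.7] zmax 55.0
dishrim 156 (array([ 598.4, -289.3]), array([94.5, 94.7]), 1.2) med [ 597.1 -296.3   77.3] zmax 88.6
pad 242 (array([ 459. , -271.2]), array([45.6, 36.8]), 82.3) med [ 458.6 -271.4   60.1] zmax 70.1
paddle 1196 (array([ 497.1, -271.6]), array([125. , 116.6]), 0.6) med [ 514.7 -272.4   46.3] zmax 77.2
bead 13 [537.9 203.3  12. ]
bead 11 [522.  220.5  12. ]
bead 13 [501.8 225.4  12. ]
bead 10 [503.7 184.5  12. ]
bead 13 [483.6 195.9  12. ]
{'fx': 325.192, 'fy': 325.192, 'cx': 272.527, 'cy': 207.888, 'hand_eye': [[-0.0, -0.952, -0.306, 77.162], [1.0, 0.0, -0.001, 1.406], [0.001, -0.306, 0.952, -143.104], [0.0, 0.0, 0.0, 1.0]]}
```

```bash
cat > plan.py <<'E'
from h import *
import json
def Rt(yaw_mouth,tilt=0):
    """tool rotation for scoop with mouth direction yaw (deg), tilt>0 = mouth up"""
    S=Ro.from_euler('z',yaw_mouth,degrees=True)*Ro.from_euler('y',-tilt,degrees=True)
    return S*Ro.from_matrix(np.array([[0,-1,0],[-1,0,0],[0,0,-1]]).T.T)
def ease(n,k=3):
    v=np.minimum(np.minimum(np.arange(1,n+1),np.arange(n,0,-1))/k,1.); return np.cumsum(v)/v.sum()
def rows(segs,start=None,extra=None):
    """segs: list of (pos,Rot,n[,posefun]) ; returns rows in tool axes"""
    s=r.sense(); p=np.array(s['eef_pos']); R=Ro.from_euler('xyz',s['tcp_rot'])
    if start: p,R=start
    out=[]
    for sg in segs:
        p0,R0=p.copy(),R
        p1,R1,n=sg[:3]; p1=np.array(p1,float)
        piv=sg[3] if len(sg)>3 else None   # tool-frame point moved on a straight line
        dR=(R0.inv()*R1).as_rotvec()
        a0=p0 if piv is None else p0+R0.apply(piv); a1=p1 if piv is None else p1+R1.apply(piv)
        for f in ease(n):
            Rn=R0*Ro.from_rotvec(dR*f); pn=a0+(a1-a0)*f
            if piv is not None: pn=pn-Rn.apply(piv)
            t=np.round(R.inv().apply(pn-p)/10,2); w_=np.round(np.degrees((R.inv()*Rn).as_rotvec()),1)
            row={k:float(v) for k,v in zip(('tx','ty','tz','rx','ry','rz'),[*t,*w_]) if v!=0}
            out.append(row); p=p+R.apply(t*10); R=R*Ro.from_rotvec(np.radians(w_))
    for i in range(0,len(out),12): print(json.dumps(out[i:i+12]))
    print('end',np.round(p,1),np.round(R.as_euler('xyz',degrees=True),1))
E
python3 - <<'E'
from plan import *
print(Rt(-75).as_euler('xyz',degrees=True))
mid=Ro.from_euler('xyz',[180,0,100],degrees=True)
rows([([485,36,200],mid,24)])
E
```

```text
[ 180.    0. -165.]
[{"tx": 0.73, "ty": -0.82, "tz": 0.05, "rz": -1.3}, {"tx": 1.48, "ty": -1.6, "tz": 0.09, "rz": -2.6}, {"tx": 2.34, "ty": -2.29, "tz": 0.14, "rz": -3.9}, {"tx": 2.49, "ty": -2.14, "tz": 0.15, "rz": -3.9}, {"tx": 2.63, "ty": -1.95, "tz": 0.14, "rz": -3.9}, {"tx": 2.75, "ty": -1.78, "tz": 0.14, "rz": -3.8}, {"tx": 2.87, "ty": -1.59, "tz": 0.14, "rz": -3.9}, {"tx": 2.96, "ty": -1.39, "tz": 0.15, "rz": -3.9}, {"tx": 3.06, "ty": -1.18, "tz": 0.14, "rz": -3.9}, {"tx": 3.13, "ty": -0.98, "tz": 0.14, "rz": -3.9}, {"tx": 3.18, "ty": -0.76, "tz": 0.14, "rz": -3.9}, {"tx": 3.24, "ty": -0.54, "tz": 0.14, "rz": -3.9}]
[{"tx": 3.26, "ty": -0.32, "tz": 0.15, "rz": -3.9}, {"tx": 3.27, "ty": -0.09, "tz": 0.14, "rz": -3.9}, {"tx": 3.28, "ty": 0.12, "tz": 0.14, "rz": -3.9}, {"tx": 3.26, "ty": 0.35, "tz": 0.14, "rz": -3.8}, {"tx": 3.22, "ty": 0.56, "tz": 0.14, "rz": -3.9}, {"tx": 3.19, "ty": 0.79, "tz": 0.15, "rz": -3.9}, {"tx": 3.12, "ty": 0.99, "tz": 0.14, "rz": -3.9}, {"tx": 3.04, "ty": 1.21, "tz": 0.14, "rz": -3.9}, {"tx": 2.96, "ty": 1.41, "tz": 0.14, "rz": -3.9}, {"tx": 2.86, "ty": 1.61, "tz": 0.15, "rz": -3.9}, {"tx": 1.82, "ty": 1.2, "tz": 0.09, "rz": -2.6}, {"tx": 0.89, "ty": 0.64, "tz": 0.05, "rz": -1.3}]
end [485.  36. 200.] [180.   0. 100.]
```

```bash
python3 - <<'E'
from plan import *
rows([([485,36,200],Ro.from_euler('xyz',[180,0,185],degrees=True),24)])
E
```

```text
[{"tx": 0.73, "ty": -0.82, "tz": 0.05, "rz": -2.6}, {"tx": 1.52, "ty": -1.56, "tz": 0.09, "rz": -5.2}, {"tx": 2.49, "ty": -2.14, "tz": 0.14, "rz": -7.7}, {"tx": 2.75, "ty": -1.78, "tz": 0.15, "rz": -7.8}, {"tx": 2.96, "ty": -1.39, "tz": 0.14, "rz": -7.7}, {"tx": 3.13, "ty": -0.98, "tz": 0.14, "rz": -7.8}, {"tx": 3.23, "ty": -0.54, "tz": 0.14, "rz": -7.7}, {"tx": 3.28, "ty": -0.11, "tz": 0.15, "rz": -7.8}, {"tx": 3.26, "ty": 0.34, "tz": 0.14, "rz": -7.7}, {"tx": 3.18, "ty": 0.77, "tz": 0.14, "rz": -7.8}, {"tx": 3.05, "ty": 1.19, "tz": 0.14, "rz": -7.7}, {"tx": 2.86, "ty": 1.6, "tz": 0.14, "rz": -7.8}]
[{"tx": 2.63, "ty": 1.97, "tz": 0.15, "rz": -7.7}, {"tx": 2.33, "ty": 2.3, "tz": 0.14, "rz": -7.8}, {"tx": 2.0, "ty": 2.59, "tz": 0.14, "rz": -7.7}, {"tx": 1.63, "ty": 2.84, "tz": 0.14, "rz": -7.8}, {"tx": 1.23, "ty": 3.04, "tz": 0.14, "rz": -7.8}, {"tx": 0.81, "ty": 3.18, "tz": 0.15, "rz": -7.7}, {"tx": 0.38, "ty": 3.25, "tz": 0.14, "rz": -7.8}, {"tx": -0.07, "ty": 3.28, "tz": 0.14, "rz": -7.7}, {"tx": -0.51, "ty": 3.23, "tz": 0.14, "rz": -7.8}, {"tx": -0.94, "ty": 3.14, "tz": 0.15, "rz": -7.7}, {"tx": -0.9, "ty": 1.99, "tz": 0.09, "rz": -5.2}, {"tx": -0.54, "ty": 0.95, "tz": 0.05, "rz": -2.6}]
end [485.  36. 200.] [-180.    0. -175.]
```

Call:
move_arm([
  {"tx": 0.73, "ty": -0.82, "tz": 0.05, "rz": -2.6},
  {"tx": 1.52, "ty": -1.56, "tz": 0.09, "rz": -5.2},
  {"tx": 2.49, "ty": -2.14, "tz": 0.14, "rz": -7.7},
  {"tx": 2.75, "ty": -1.78, "tz": 0.15, "rz": -7.8},
  {"tx": 2.96, "ty": -1.39, "tz": 0.14, "rz": -7.7},
  {"tx": 3.13, "ty": -0.98, "tz": 0.14, "rz": -7.8},
  {"tx": 3.23, "ty": -0.54, "tz": 0.14, "rz": -7.7},
  {"tx": 3.28, "ty": -0.11, "tz": 0.15, "rz": -7.8},
  {"tx": 3.26, "ty": 0.34, "tz": 0.14, "rz": -7.7},
  {"tx": 3.18, "ty": 0.77, "tz": 0.14, "rz": -7.8},
  {"tx": 3.05, "ty": 1.19, "tz": 0.14, "rz": -7.7},
  {"tx": 2.86, "ty": 1.6, "tz": 0.14, "rz": -7.8},
])

```text
invalid input
```

Call:
move_arm([
  {"tx": 2.63, "ty": 1.97, "tz": 0.15, "rz": -7.7},
  {"tx": 2.33, "ty": 2.3, "tz": 0.14, "rz": -7.8},
  {"tx": 2.0, "ty": 2.59, "tz": 0.14, "rz": -7.7},
  {"tx": 1.63, "ty": 2.84, "tz": 0.14, "rz": -7.8},
  {"tx": 1.23, "ty": 3.04, "tz": 0.14, "rz": -7.8},
  {"tx": 0.81, "ty": 3.18, "tz": 0.15, "rz": -7.7},
  {"tx": 0.38, "ty": 3.25, "tz": 0.14, "rz": -7.8},
  {"tx": -0.07, "ty": 3.28, "tz": 0.14, "rz": -7.7},
  {"tx": -0.51, "ty": 3.23, "tz": 0.14, "rz": -7.8},
  {"tx": -0.94, "ty": 3.14, "tz": 0.15, "rz": -7.7},
  {"tx": -0.9, "ty": 1.99, "tz": 0.09, "rz": -5.2},
  {"tx": -0.54, "ty": 0.95, "tz": 0.05, "rz": -2.6},
])

```text
invalid input
```

Call:
move_arm([
  {"tx": 0.7, "ty": -0.8, "tz": 0, "rx": 0, "ry": 0, "rz": -2.6, "gripper": 1},
], squeeze=100)

```text
clock: 1.2
eef_pos: [160.2, -596.5, 231.3]
tcp_rot: [3.141, 0.0, 0.297]
contact_force: [0.6, 0.5, 0.6]
opening: 1.0
```

```bash
sed -i "s/ if v!=0}/}; row['gripper']=G/; s/^import json/import json\nG=1/" plan.py; sed -i "s/{k:float(v) for/{k:float(v)+0. for/" plan.py; python3 - <<'E'
from plan import *
rows([([485,36,200],Ro.from_euler('xyz',[180,0,185],degrees=True),24)])
E
```

```text
[{"tx": 0.75, "ty": -0.77, "tz": 0.05, "rx": 0.0, "ry": 0.0, "rz": -2.5, "gripper": 1}, {"tx": 1.57, "ty": -1.48, "tz": 0.09, "rx": 0.0, "ry": 0.0, "rz": -5.1, "gripper": 1}, {"tx": 2.54, "ty": -2.0, "tz": 0.14, "rx": 0.0, "ry": 0.0, "rz": -7.7, "gripper": 1}, {"tx": 2.78, "ty": -1.64, "tz": 0.14, "rx": 0.0, "ry": 0.0, "rz": -7.6, "gripper": 1}, {"tx": 2.98, "ty": -1.26, "tz": 0.14, "rx": 0.0, "ry": 0.0, "rz": -7.6, "gripper": 1}, {"tx": 3.12, "ty": -0.85, "tz": 0.14, "rx": 0.0, "ry": 0.0, "rz": -7.7, "gripper": 1}, {"tx": 3.2, "ty": -0.43, "tz": 0.14, "rx": 0.0, "ry": 0.0, "rz": -7.6, "gripper": 1}, {"tx": 3.23, "ty": 0.0, "tz": 0.14, "rx": 0.0, "ry": 0.0, "rz": -7.7, "gripper": 1}, {"tx": 3.21, "ty": 0.43, "tz": 0.14, "rx": 0.0, "ry": 0.0, "rz": -7.6, "gripper": 1}, {"tx": 3.11, "ty": 0.86, "tz": 0.14, "rx": 0.0, "ry": 0.0, "rz": -7.6, "gripper": 1}, {"tx": 2.98, "ty": 1.25, "tz": 0.14, "rx": 0.0, "ry": 0.0, "rz": -7.7, "gripper": 1}, {"tx": 2.78, "ty": 1.65, "tz": 0.14, "rx": 0.0, "ry": 0.0, "rz": -7.6, "gripper": 1}]
[{"tx": 2.54, "ty": 2.0, "tz": 0.14, "rx": 0.0, "ry": 0.0, "rz"
[... 312 characters left out ...]
.14, "rx": 0.0, "ry": 0.0, "rz": -7.7, "gripper": 1}, {"tx": 0.77, "ty": 3.14, "tz": 0.14, "rx": 0.0, "ry": 0.0, "rz": -7.6, "gripper": 1}, {"tx": 0.33, "ty": 3.22, "tz": 0.14, "rx": 0.0, "ry": 0.0, "rz": -7.6, "gripper": 1}, {"tx": -0.09, "ty": 3.23, "tz": 0.14, "rx": 0.0, "ry": 0.0, "rz": -7.7, "gripper": 1}, {"tx": -0.52, "ty": 3.19, "tz": 0.14, "rx": 0.0, "ry": 0.0, "rz": -7.6, "gripper": 1}, {"tx": -0.94, "ty": 3.09, "tz": 0.14, "rx": 0.0, "ry": 0.0, "rz": -7.7, "gripper": 1}, {"tx": -0.89, "ty": 1.96, "tz": 0.1, "rx": 0.0, "ry": 0.0, "rz": -5.0, "gripper": 1}, {"tx": -0.54, "ty": 0.94, "tz": 0.04, "rx": 0.0, "ry": 0.0, "rz": -2.6, "gripper": 1}]
end [485.  36. 200.] [-180.   -0. -175.]
```

Call:
move_arm([
  {"tx": 0.75, "ty": -0.77, "tz": 0.05, "rx": 0.0, "ry": 0.0, "rz": -2.5, "gripper": 1},
  {"tx": 1.57, "ty": -1.48, "tz": 0.09, "rx": 0.0, "ry": 0.0, "rz": -5.1, "gripper": 1},
  {"tx": 2.54, "ty": -2.0, "tz": 0.14, "rx": 0.0, "ry": 0.0, "rz": -7.7, "gripper": 1},
  {"tx": 2.78, "ty": -1.64, "tz": 0.14, "rx": 0.0, "ry": 0.0, "rz": -7.6, "gripper": 1},
  {"tx": 2.98, "ty": -1.26, "tz": 0.14, "rx": 0.0, "ry": 0.0, "rz": -7.6, "gripper": 1},
  {"tx": 3.12, "ty": -0.85, "tz": 0.14, "rx": 0.0, "ry": 0.0, "rz": -7.7, "gripper": 1},
  {"tx": 3.2, "ty": -0.43, "tz": 0.14, "rx": 0.0, "ry": 0.0, "rz": -7.6, "gripper": 1},
  {"tx": 3.23, "ty": 0.0, "tz": 0.14, "rx": 0.0, "ry": 0.0, "rz": -7.7, "gripper": 1},
  {"tx": 3.21, "ty": 0.43, "tz": 0.14, "rx": 0.0, "ry": 0.0, "rz": -7.6, "gripper": 1},
  {"tx": 3.11, "ty": 0.86, "tz": 0.14, "rx": 0.0, "ry": 0.0, "rz": -7.6, "gripper": 1},
  {"tx": 2.98, "ty": 1.25, "tz": 0.14, "rx": 0.0, "ry": 0.0, "rz": -7.7, "gripper": 1},
  {"tx": 2.78, "ty": 1.65, "tz": 0.14, "rx": 0.0, "ry": 0.0, "rz": -7.6, "gripper": 1},
], squeeze=100)

```text
clock: 2.4
eef_pos: [323.3, -278.4, 216.0]
tcp_rot: [3.141, 0.0, 1.769]
contact_force: [0.3, 0.9, -0.3]
opening: 1.001
```

Call:
move_arm([
  {"tx": 2.54, "ty": 2.0, "tz": 0.14, "rx": 0.0, "ry": 0.0, "rz": -7.6, "gripper": 1},
  {"tx": 2.26, "ty": 2.31, "tz": 0.14, "rx": 0.0, "ry": 0.0, "rz": -7.7, "gripper": 1},
  {"tx": 1.92, "ty": 2.6, "tz": 0.14, "rx": 0.0, "ry": 0.0, "rz": -7.6, "gripper": 1},
  {"tx": 1.56, "ty": 2.83, "tz": 0.14, "rx": 0.0, "ry": 0.0, "rz": -7.6, "gripper": 1},
  {"tx": 1.17, "ty": 3.01, "tz": 0.14, "rx": 0.0, "ry": 0.0, "rz": -7.7, "gripper": 1},
  {"tx": 0.77, "ty": 3.14, "tz": 0.14, "rx": 0.0, "ry": 0.0, "rz": -7.6, "gripper": 1},
  {"tx": 0.33, "ty": 3.22, "tz": 0.14, "rx": 0.0, "ry": 0.0, "rz": -7.6, "gripper": 1},
  {"tx": -0.09, "ty": 3.23, "tz": 0.14, "rx": 0.0, "ry": 0.0, "rz": -7.7, "gripper": 1},
  {"tx": -0.52, "ty": 3.19, "tz": 0.14, "rx": 0.0, "ry": 0.0, "rz": -7.6, "gripper": 1},
  {"tx": -0.94, "ty": 3.09, "tz": 0.14, "rx": 0.0, "ry": 0.0, "rz": -7.7, "gripper": 1},
  {"tx": -0.89, "ty": 1.96, "tz": 0.1, "rx": 0.0, "ry": 0.0, "rz": -5.0, "gripper": 1},
  {"tx": -0.54, "ty": 0.94, "tz": 0.04, "rx": 0.0, "ry": 0.0, "rz": -2.6, "gripper": 1},
], squeeze=100)

```text
clock: 3.6
eef_pos: [485.9, 38.3, 200.5]
tcp_rot: [3.141, 0.0, -3.05]
contact_force: [-0.4, -0.3, 0.4]
opening: 1.0
```

```bash
cat >> h.py <<'E'
def wproj(X,s):
    """world pts -> wrist pixel (row,col)"""
    m=r.camera_model('wrist');H=np.array(m['hand_eye']);X=np.atleast_2d(X)
    R=Ro.from_euler('xyz',s['tcp_rot']); T=R.inv().apply(X-np.array(s['eef_pos'])); C=(T-H[:3,3])@H[:3,:3]
    th=np.arctan2(np.hypot(C[:,0],C[:,1]),C[:,2]); ph=np.arctan2(C[:,1],C[:,0])
    return np.stack([m['cy']+m['fy']*th*np.sin(ph),m['cx']+m['fx']*th*np.cos(ph)],1)
def wplane(px,s,z):
    m=r.camera_model('wrist');H=np.array(m['hand_eye']);R=Ro.from_euler('xyz',s['tcp_rot'])
    a,b=(px[0]-m['cy'])/m['fy'],(px[1]-m['cx'])/m['fx'];th=np.hypot(a,b)
    ray=np.array([np.sin(th)*b/th,np.sin(th)*a/th,np.cos(th)]);d=R.apply(H[:3,:3]@ray);c=R.apply(H[:3,3])+np.array(s['eef_pos'])
    return c+d*(z-c[2])/d[2]
E
python3 - <<'E'
from h import *
s,im,d=grab('wrist'); b=im[:,:,::-1].copy()
for X,c in(([492.8,37.2,120],(255,0,0)),([501.4,1.9,2],(0,255,0)),([509.2,-27,2],(0,255,0))):
    p=wproj(X,s)[0];print(p); cv2.drawMarker(b,(int(p[1]),int(p[0])),c,0,12,1)
cv2.imwrite('pics/w1.png',b)
E
```

```text
[226.27737886 272.04853989]
[192.06773712 239.17093962]
[196.67326158 212.8207754 ]
```

View pics/w1.png

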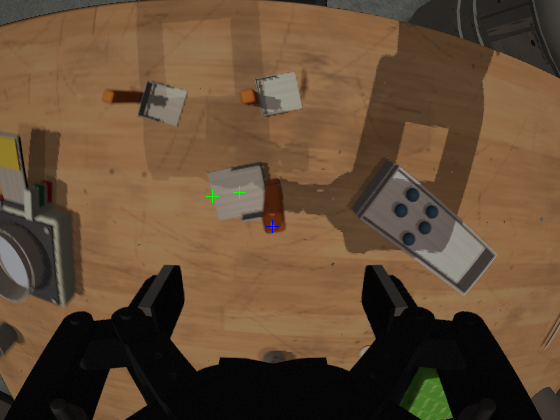

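```bash
python3 - <<'E'
from plan import *
rows([([492.8,37.2,190],Rt(-75),4),([492.8,37.2,72],Rt(-75),8)])
E
```

```text
[{"tx": -0.11, "ty": -0.03, "tz": 0.18, "rx": 0.0, "ry": 0.0, "rz": -1.6, "gripper": 1}, {"tx": -0.21, "ty": -0.08, "tz": 0.35, "rx": 0.0, "ry": 0.0, "rz": -3.2, "gripper": 1}, {"tx": -0.2, "ty": -0.09, "tz": 0.35, "rx": 0.0, "ry": 0.0, "rz": -3.3, "gripper": 1}, {"tx": -0.1, "ty": -0.05, "tz": 0.17, "rx": 0.0, "ry": 0.0, "rz": -1.6, "gripper": 1}, {"tx": 0.0, "ty": 0.0, "tz": 0.66, "rx": 0.0, "ry": 0.0, "rz": 0.0, "gripper": 1}, {"tx": 0.0, "ty": 0.0, "tz": 1.31, "rx": 0.0, "ry": 0.0, "rz": 0.0, "gripper": 1}, {"tx": 0.0, "ty": 0.0, "tz": 1.96, "rx": 0.0, "ry": 0.0, "rz": 0.0, "gripper": 1}, {"tx": 0.0, "ty": 0.0, "tz": 1.97, "rx": 0.0, "ry": 0.0, "rz": 0.0, "gripper": 1}, {"tx": 0.01, "ty": 0.0, "tz": 1.97, "rx": 0.0, "ry": 0.0, "rz": 0.0, "gripper": 1}, {"tx": 0.0, "ty": 0.0, "tz": 1.96, "rx": 0.0, "ry": 0.0, "rz": 0.0, "gripper": 1}, {"tx": 0.0, "ty": 0.0, "tz": 1.31, "rx": 0.0, "ry": 0.0, "rz": 0.0, "gripper": 1}, {"tx": 0.0, "ty": 0.0, "tz": 0.66, "rx": 0.0, "ry": 0.0, "rz": 0.0, "gripper": 1}]
end [492.8  37.2  72. ] [ 180.    0. -165.]
```

Call:
move_arm([
  {"tx": -0.11, "ty": -0.03, "tz": 0.18, "rx": 0.0, "ry": 0.0, "rz": -1.6, "gripper": 1},
  {"tx": -0.21, "ty": -0.08, "tz": 0.35, "rx": 0.0, "ry": 0.0, "rz": -3.2, "gripper": 1},
  {"tx": -0.2, "ty": -0.09, "tz": 0.35, "rx": 0.0, "ry": 0.0, "rz": -3.3, "gripper": 1},
  {"tx": -0.1, "ty": -0.05, "tz": 0.17, "rx": 0.0, "ry": 0.0, "rz": -1.6, "gripper": 1},
  {"tx": 0.0, "ty": 0.0, "tz": 0.66, "rx": 0.0, "ry": 0.0, "rz": 0.0, "gripper": 1},
  {"tx": 0.0, "ty": 0.0, "tz": 1.31, "rx": 0.0, "ry": 0.0, "rz": 0.0, "gripper": 1},
  {"tx": 0.0, "ty": 0.0, "tz": 1.96, "rx": 0.0, "ry": 0.0, "rz": 0.0, "gripper": 1},
  {"tx": 0.0, "ty": 0.0, "tz": 1.97, "rx": 0.0, "ry": 0.0, "rz": 0.0, "gripper": 1},
  {"tx": 0.01, "ty": 0.0, "tz": 1.97, "rx": 0.0, "ry": 0.0, "rz": 0.0, "gripper": 1},
  {"tx": 0.0, "ty": 0.0, "tz": 1.96, "rx": 0.0, "ry": 0.0, "rz": 0.0, "gripper": 1},
  {"tx": 0.0, "ty": 0.0, "tz": 1.31, "rx": 0.0, "ry": 0.0, "rz": 0.0, "gripper": 1},
  {"tx": 0.0, "ty": 0.0, "tz": 0.66, "rx": 0.0, "ry": 0.0, "rz": 0.0, "gripper": 1},
], squeeze=100)

```text
clock: 4.85
eef_pos: [490.5, 35.1, 70.4]
tcp_rot: [3.141, -0.002, -2.885]
contact_force: [0.4, -0.2, 0.4]
opening: 0.999
```

Call:
move_arm([
  {"gripper": -1, "tx": 0},
  {"gripper": -1, "tx": 0},
  {"gripper": -1, "tx": 0},
  {"gripper": -1, "tx": 0},
  {"gripper": -1, "tx": 0},
  {"gripper": -1, "tx": 0},
  {"gripper": -1, "tx": 0},
  {"gripper": -1, "tx": 0},
], squeeze=100)

```text
invalid input
```

Call:
move_arm([
  {"tx": 0, "ty": 0, "tz": 0, "rx": 0, "ry": 0, "rz": 0, "gripper": -1},
  {"tx": 0, "ty": 0, "tz": 0, "rx": 0, "ry": 0, "rz": 0, "gripper": -1},
  {"tx": 0, "ty": 0, "tz": 0, "rx": 0, "ry": 0, "rz": 0, "gripper": -1},
  {"tx": 0, "ty": 0, "tz": 0, "rx": 0, "ry": 0, "rz": 0, "gripper": -1},
  {"tx": 0, "ty": 0, "tz": 0, "rx": 0, "ry": 0, "rz": 0, "gripper": -1},
  {"tx": 0, "ty": 0, "tz": 0, "rx": 0, "ry": 0, "rz": 0, "gripper": -1},
  {"tx": 0, "ty": 0, "tz": 0, "rx": 0, "ry": 0, "rz": 0, "gripper": -1},
], squeeze=100)

```text
clock: 5.55
eef_pos: [492.3, 35.3, 72.7]
tcp_rot: [-3.141, 0.002, -2.885]
contact_force: [-0.2, -1.2, 6.5]
opening: 0.173
```

```bash
cat >> plan.py <<'E'
G=-1
OFF=np.array([-38,-1,72.5])   # TCP in scoop frame
LIP=np.array([-1,-68,72.5])   # lip in tool frame
TC=np.array([529.,231.5]); TA=-119.5
def sp(yaw,tilt,pt,world):
    """TCP,R such that scoop-frame point pt is at world"""
    S=Ro.from_euler('z',yaw,degrees=True)*Ro.from_euler('y',-tilt,degrees=True)
    return np.array(world)+S.apply(OFF-np.array(pt)),Rt(yaw,tilt)
def tr(x,y,z):
    """trough frame -> world"""
    return np.array([*TC,0])+Ro.from_euler('z',TA,degrees=True).apply([x,y,z])
E
python3 - <<'E'
from plan import *
s=r.sense();print(s['eef_pos'])
p=np.array(s['eef_pos'])+[0,0,60]
a=sp(TA,0,[0,0,0],tr(-45,0,50))
rows([(p,Rt(-75),6),(*a,18)])
E
```

```text
[492.31958421  35.31499714  72.69513916]
[{"tx": 0.0, "ty": 0.0, "tz": -0.5, "rx": 0.0, "ry": 0.0, "rz": 0.0, "gripper": -1}, {"tx": 0.0, "ty": 0.0, "tz": -1.0, "rx": 0.0, "ry": 0.0, "rz": -0.1, "gripper": -1}, {"tx": 0.0, "ty": 0.0, "tz": -1.5, "rx": 0.0, "ry": 0.0, "rz": 0.0, "gripper": -1}, {"tx": -0.01, "ty": 0.0, "tz": -1.5, "rx": 0.0, "ry": 0.1, "rz": -0.1, "gripper": -1}, {"tx": 0.0, "ty": 0.0, "tz": -1.0, "rx": 0.0, "ry": 0.0, "rz": 0.0, "gripper": -1}, {"tx": 0.0, "ty": 0.0, "tz": -0.5, "rx": 0.0, "ry": 0.0, "rz": -0.1, "gripper": -1}, {"tx": -0.3, "ty": 0.5, "tz": 0.02, "rx": 0.0, "ry": 0.0, "rz": 0.9, "gripper": -1}, {"tx": -0.58, "ty": 1.01, "tz": 0.04, "rx": 0.0, "ry": 0.0, "rz": 1.9, "gripper": -1}, {"tx": -0.83, "ty": 1.54, "tz": 0.07, "rx": 0.0, "ry": 0.0, "rz": 2.8, "gripper": -1}, {"tx": -0.74, "ty": 1.58, "tz": 0.06, "rx": 0.0, "ry": 0.0, "rz": 2.7, "gripper": -1}, {"tx": -0.68, "ty": 1.61, "tz": 0.06, "rx": 0.0, "ry": 0.0, "rz": 2.8, "gripper": -1}, {"tx": -0.59, "ty": 1.65, "tz": 0.07, "rx": 0.0, "ry": 0.0, "rz": 2.8, "gripper": -1}]
[{"tx": -0.51, "ty": 1.67, "t
[... 356 characters left out ...]
, "rx": 0.0, "ry": 0.0, "rz": 2.8, "gripper": -1}, {"tx": -0.1, "ty": 1.74, "tz": 0.06, "rx": 0.0, "ry": 0.0, "rz": 2.8, "gripper": -1}, {"tx": -0.01, "ty": 1.75, "tz": 0.07, "rx": 0.0, "ry": 0.0, "rz": 2.8, "gripper": -1}, {"tx": 0.08, "ty": 1.75, "tz": 0.06, "rx": 0.0, "ry": 0.0, "rz": 2.8, "gripper": -1}, {"tx": 0.16, "ty": 1.74, "tz": 0.06, "rx": 0.0, "ry": 0.0, "rz": 2.8, "gripper": -1}, {"tx": 0.24, "ty": 1.73, "tz": 0.07, "rx": 0.0, "ry": 0.0, "rz": 2.7, "gripper": -1}, {"tx": 0.22, "ty": 1.14, "tz": 0.04, "rx": 0.0, "ry": 0.0, "rz": 1.9, "gripper": -1}, {"tx": 0.13, "ty": 0.57, "tz": 0.02, "rx": 0.0, "ry": 0.0, "rz": 0.9, "gripper": -1}]
end [569.  304.2 122.5] [-180.     0.   150.5]
```

Call:
move_arm([
  {"tx": 0.0, "ty": 0.0, "tz": -0.5, "rx": 0.0, "ry": 0.0, "rz": 0.0, "gripper": -1},
  {"tx": 0.0, "ty": 0.0, "tz": -1.0, "rx": 0.0, "ry": 0.0, "rz": -0.1, "gripper": -1},
  {"tx": 0.0, "ty": 0.0, "tz": -1.5, "rx": 0.0, "ry": 0.0, "rz": 0.0, "gripper": -1},
  {"tx": -0.01, "ty": 0.0, "tz": -1.5, "rx": 0.0, "ry": 0.1, "rz": -0.1, "gripper": -1},
  {"tx": 0.0, "ty": 0.0, "tz": -1.0, "rx": 0.0, "ry": 0.0, "rz": 0.0, "gripper": -1},
  {"tx": 0.0, "ty": 0.0, "tz": -0.5, "rx": 0.0, "ry": 0.0, "rz": -0.1, "gripper": -1},
  {"tx": -0.3, "ty": 0.5, "tz": 0.02, "rx": 0.0, "ry": 0.0, "rz": 0.9, "gripper": -1},
  {"tx": -0.58, "ty": 1.01, "tz": 0.04, "rx": 0.0, "ry": 0.0, "rz": 1.9, "gripper": -1},
  {"tx": -0.83, "ty": 1.54, "tz": 0.07, "rx": 0.0, "ry": 0.0, "rz": 2.8, "gripper": -1},
  {"tx": -0.74, "ty": 1.58, "tz": 0.06, "rx": 0.0, "ry": 0.0, "rz": 2.7, "gripper": -1},
  {"tx": -0.68, "ty": 1.61, "tz": 0.06, "rx": 0.0, "ry": 0.0, "rz": 2.8, "gripper": -1},
  {"tx": -0.59, "ty": 1.65, "tz": 0.07, "rx": 0.0, "ry": 0.0, "rz": 2.8, "gripper": -1},
], squeeze=100)

```text
clock: 6.75
eef_pos: [515.4, 120.3, 127.9]
tcp_rot: [-3.141, -0.003, -3.125]
contact_force: [0.6, -0.1, -1.5]
opening: 0.175
```

Call:
move_arm([
  {"tx": -0.51, "ty": 1.67, "tz": 0.06, "rx": 0.0, "ry": 0.0, "rz": 2.8, "gripper": -1},
  {"tx": -0.43, "ty": 1.69, "tz": 0.06, "rx": 0.0, "ry": 0.0, "rz": 2.8, "gripper": -1},
  {"tx": -0.35, "ty": 1.71, "tz": 0.07, "rx": 0.0, "ry": 0.0, "rz": 2.8, "gripper": -1},
  {"tx": -0.26, "ty": 1.73, "tz": 0.06, "rx": 0.0, "ry": 0.0, "rz": 2.7, "gripper": -1},
  {"tx": -0.18, "ty": 1.74, "tz": 0.06, "rx": 0.0, "ry": 0.0, "rz": 2.8, "gripper": -1},
  {"tx": -0.1, "ty": 1.74, "tz": 0.06, "rx": 0.0, "ry": 0.0, "rz": 2.8, "gripper": -1},
  {"tx": -0.01, "ty": 1.75, "tz": 0.07, "rx": 0.0, "ry": 0.0, "rz": 2.8, "gripper": -1},
  {"tx": 0.08, "ty": 1.75, "tz": 0.06, "rx": 0.0, "ry": 0.0, "rz": 2.8, "gripper": -1},
  {"tx": 0.16, "ty": 1.74, "tz": 0.06, "rx": 0.0, "ry": 0.0, "rz": 2.8, "gripper": -1},
  {"tx": 0.24, "ty": 1.73, "tz": 0.07, "rx": 0.0, "ry": 0.0, "rz": 2.7, "gripper": -1},
  {"tx": 0.22, "ty": 1.14, "tz": 0.04, "rx": 0.0, "ry": 0.0, "rz": 1.9, "gripper": -1},
  {"tx": 0.13, "ty": 0.57, "tz": 0.02, "rx": 0.0, "ry": 0.0, "rz": 0.9, "gripper": -1},
], squeeze=100)

```text
clock: 7.95
eef_pos: [567.9, 305.3, 120.5]
tcp_rot: [-3.139, -0.002, 2.626]
contact_force: [-0.1, -0.0, -0.4]
opening: 0.172
```

```bash
python3 - <<'E'
from plan import *
import time
s,im,d=grab('wrist'); b=im[:,:,::-1].copy(); print(s['eef_pos'],s['tcp_rot'],s['opening'])
cv2.imwrite('pics/w2raw.png',b); np.save('w2d.npy',d)
b=cv2.resize(b,None,fx=1.4,fy=1.4)
def pl(pts,c):
    q=(wproj(np.array(pts),s)[:,::-1]*1.4).astype(np.int32); cv2.polylines(b,[q],True,c,1)
pl([tr(x,y,26) for x,y in((-100,-34),(100,-34),(100,34),(-100,34))],(0,0,255))
pl([tr(x,y,3) for x,y in((-98,-32),(84,-32),(84,32),(-98,32))],(255,0,255))
R=Ro.from_euler('xyz',s['tcp_rot']);p=np.array(s['eef_pos'])
sc=lambda a,b_,c: p+R.apply([-(b_+1),-(a+38),-(c-72.5)])
pl([sc(x,y,2) for x,y in((-30,-28),(30,-28),(30,28),(-30,28))],(0,255,0))
pl([sc(x,y,120) for x,y in((-46,-8),(-30,-8),(-30,8),(-46,8))],(0,255,255))
cv2.imwrite('pics/w2.png',b)
E
```

```text
[567.94957558 305.30556348 120.53690072] [-3.13949695e+00 -1.98883570e-03  2.62636669e+00] 0.1717858438510813
```

View pics/w2.png

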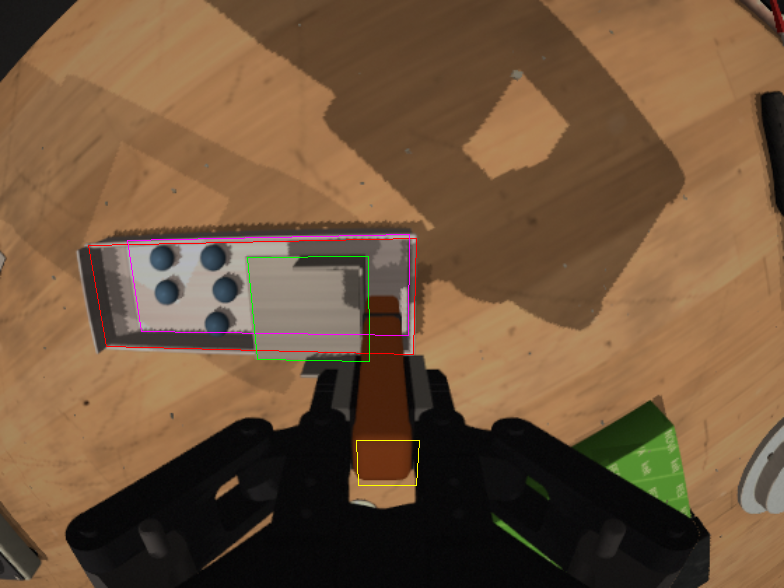

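```bash
cat >> h.py <<'E'
def wcloud(d,s):
    m=r.camera_model('wrist');H=np.array(m['hand_eye']);R=Ro.from_euler('xyz',s['tcp_rot'])
    v,u=np.mgrid[0:420,0:560]; a,b=(v-m['cy'])/m['fy'],(u-m['cx'])/m['fx'];th=np.hypot(a,b)+1e-9
    k=np.tan(th)/th; C=np.stack([b*k*d,a*k*d,d],-1); C[(d==0)|(th>1.2)]=np.nan
    T=C@H[:3,:3].T+H[:3,3]; return R.apply(T.reshape(-1,3)).reshape(T.shape)+np.array(s['eef_pos'])
E
python3 - <<'E'
from plan import *
d=np.load('w2d.npy'); s=r.sense(); P=wcloud(d,s).reshape(-1,3)
Ri=Ro.from_euler('z',-TA,degrees=True)
L=Ri.apply(P-[*TC,0]); k=np.isfinite(L).all(1)&(abs(L[:,0])<130)&(abs(L[:,1])<60)
L=L[k]
print('bench z',np.median(L[(L[:,2]<10)&(abs(L[:,1])>42)][:,2]))
rim=L[(L[:,2]>20)&(L[:,2]<31)]; fl=L[(abs(L[:,0])<50)&(abs(L[:,1])<25)&(L[:,2]<8)]; print('floor',np.median(fl[:,2]),len(fl))
for x in range(-100,100,20):
    q=rim[(rim[:,0]>x)&(rim[:,0]<x+20)]
    for sgn in(-1,1):
        e=q[q[:,1]*sgn>15]
        if len(e)>3: print(x+10,sgn,len(e),np.round(np.percentile(e[:,1],[5,50,95]),1),np.round(np.median(e[:,2]),1))
e=L[(L[:,2]>31)&(L[:,2]<42)&(L[:,0]>70)];print('end',np.round(np.percentile(e[:,0],[5,50,95]),1),rect(e))
e=rim[(rim[:,0]<-80)];print('-end',np.round(np.percentile(e[:,0],[5,50,95]),1))
S=Ro.from_euler('xyz',s['tcp_rot'])
T=S.inv().apply(P[np.isfinite(P).all(1)]-s['eef_pos']); sc=np.stack([-T[:,1]-38,-T[:,0]-1,-T[:,2]+72.5],1)
q=sc[(abs(sc[:,0])<34)&(abs(sc[:,1])<34)&(abs(sc[:,2]-2)<8)]
for x in range(-24,32,8):
    e=q[abs(q[:,0]-x)<4]; print('pan',x,len(e),np.round(np.percentile(e[:,1],[2,98]),1),np.round(np.median(e[:,2]),1))
print('lip',np.percentile(q[:,0],[98,99.5]))
E
```

```text
bench z 0.5588443901630455
floor 3.5495060852321387 2437
-90 -1 252 [-36.5 -33.4 -16.8] 27.6
-90 1 130 [15.7 25.5 32.6] 27.3
-70 -1 114 [-36.4 -35.2 -33.5] 27.8
-50 -1 104 [-36.1 -35.  -33.6] 27.7
-30 -1 103 [-36.5 -35.3 -34. ] 27.8
-10 -1 108 [-36.1 -34.8 -32.7] 27.7
-10 1 51 [30.9 31.9 34. ] 27.1
10 -1 109 [-36.4 -34.9 -33. ] 27.5
10 1 149 [30.9 31.7 33.9] 26.4
30 -1 108 [-36.3 -34.8 -32.8] 27.3
30 1 148 [30.9 31.8 34. ] 26.1
50 -1 84 [-35.8 -34.6 -32.9] 27.9
50 1 131 [31.1 32.  33.9] 26.0
70 -1 68 [-35.7 -34.5 -33. ] 27.9
70 1 119 [31.2 31.9 34. ] 26.4
90 -1 150 [-35.4 -29.7 -16.3] 27.3
90 1 222 [16.7 31.4 34.4] 26.4
end [ 98.8  99.7 101. ] (array([99.7, -0. ]), array([ 4.9, 68.1]), 1.5)
-end [-99.6 -97.4 -83.8]
pan -24 487 [-29.4  22.8] 2.1
pan -16 750 [-28.8  24.7] 2.1
pan -8 803 [-28.7  25.4] 2.2
pan 0 763 [-28.7  25.5] 2.2
pan 8 781 [-27.9  25.8] 2.1
pan 16 802 [-27.9  25.8] 2.2
pan 24 784 [-28.   25.9] 2.1
lip [30.47761861 31.41834235]
```

```bash
python3 - <<'E'
from plan import *
A=sp(TA,0,[30,0,0],tr(-15,0,4)); B=sp(TA,0,[30,0,0],tr(82,0,3.7))
rows([(*A,9),(*B,15)])
E
```

```text
[{"tx": -0.01, "ty": 0.0, "tz": 0.21, "rx": 0.0, "ry": 0.0, "rz": 0.0, "gripper": -1}, {"tx": -0.01, "ty": -0.01, "tz": 0.42, "rx": 0.0, "ry": 0.0, "rz": 0.0, "gripper": -1}, {"tx": -0.02, "ty": -0.01, "tz": 0.63, "rx": 0.0, "ry": 0.0, "rz": 0.0, "gripper": -1}, {"tx": -0.02, "ty": -0.01, "tz": 0.63, "rx": 0.0, "ry": 0.0, "rz": 0.0, "gripper": -1}, {"tx": -0.03, "ty": -0.01, "tz": 0.63, "rx": -0.1, "ry": -0.1, "rz": 0.0, "gripper": -1}, {"tx": -0.02, "ty": -0.01, "tz": 0.64, "rx": 0.0, "ry": 0.0, "rz": 0.0, "gripper": -1}, {"tx": -0.02, "ty": -0.01, "tz": 0.63, "rx": 0.0, "ry": 0.0, "rz": 0.0, "gripper": -1}, {"tx": -0.01, "ty": -0.01, "tz": 0.42, "rx": 0.0, "ry": 0.0, "rz": 0.0, "gripper": -1}, {"tx": -0.01, "ty": 0.0, "tz": 0.21, "rx": 0.0, "ry": 0.0, "rz": 0.0, "gripper": -1}, {"tx": 0.0, "ty": -0.25, "tz": 0.0, "rx": 0.0, "ry": 0.0, "rz": 0.0, "gripper": -1}, {"tx": 0.0, "ty": -0.5, "tz": 0.0, "rx": 0.0, "ry": 0.0, "rz": 0.0, "gripper": -1}, {"tx": 0.0, "ty": -0.74, "tz": 0.0, "rx": 0.0, "ry": 0.0, "rz": 0.0, "gripper": -1}]
[{"tx": 0.0, "ty": -0.75, "tz": 0.01, "rx": 0.0, "ry": 
[... 311 characters left out ...]
 "tz": 0.0, "rx": 0.0, "ry": 0.0, "rz": 0.0, "gripper": -1}, {"tx": 0.0, "ty": -0.75, "tz": 0.01, "rx": 0.0, "ry": 0.0, "rz": 0.0, "gripper": -1}, {"tx": 0.0, "ty": -0.75, "tz": 0.0, "rx": 0.0, "ry": 0.0, "rz": 0.0, "gripper": -1}, {"tx": 0.0, "ty": -0.74, "tz": 0.0, "rx": 0.0, "ry": 0.0, "rz": 0.0, "gripper": -1}, {"tx": 0.0, "ty": -0.75, "tz": 0.0, "rx": 0.0, "ry": 0.0, "rz": 0.0, "gripper": -1}, {"tx": 0.0, "ty": -0.74, "tz": 0.01, "rx": 0.0, "ry": 0.0, "rz": 0.0, "gripper": -1}, {"tx": 0.0, "ty": -0.5, "tz": 0.0, "rx": 0.0, "ry": 0.0, "rz": 0.0, "gripper": -1}, {"tx": 0.0, "ty": -0.25, "tz": 0.0, "rx": 0.0, "ry": 0.0, "rz": 0.0, "gripper": -1}]
end [521.2 219.8  76.2] [180.   -0.  150.5]
```

Call:
move_arm([
  {"tx": -0.01, "ty": 0.0, "tz": 0.21, "rx": 0.0, "ry": 0.0, "rz": 0.0, "gripper": -1},
  {"tx": -0.01, "ty": -0.01, "tz": 0.42, "rx": 0.0, "ry": 0.0, "rz": 0.0, "gripper": -1},
  {"tx": -0.02, "ty": -0.01, "tz": 0.63, "rx": 0.0, "ry": 0.0, "rz": 0.0, "gripper": -1},
  {"tx": -0.02, "ty": -0.01, "tz": 0.63, "rx": 0.0, "ry": 0.0, "rz": 0.0, "gripper": -1},
  {"tx": -0.03, "ty": -0.01, "tz": 0.63, "rx": -0.1, "ry": -0.1, "rz": 0.0, "gripper": -1},
  {"tx": -0.02, "ty": -0.01, "tz": 0.64, "rx": 0.0, "ry": 0.0, "rz": 0.0, "gripper": -1},
  {"tx": -0.02, "ty": -0.01, "tz": 0.63, "rx": 0.0, "ry": 0.0, "rz": 0.0, "gripper": -1},
  {"tx": -0.01, "ty": -0.01, "tz": 0.42, "rx": 0.0, "ry": 0.0, "rz": 0.0, "gripper": -1},
  {"tx": -0.01, "ty": 0.0, "tz": 0.21, "rx": 0.0, "ry": 0.0, "rz": 0.0, "gripper": -1},
  {"tx": 0, "ty": 0, "tz": 0.0, "rx": 0.0, "ry": 0.0, "rz": 0.0, "gripper": -1},
  {"tx": 0.0, "ty": 0, "tz": 0.0, "rx": 0.0, "ry": 0.0, "rz": 0.0, "gripper": -1},
], squeeze=100)

```text
clock: 9.1
eef_pos: [569.4, 302.9, 77.6]
tcp_rot: [3.141, 0.001, 2.627]
contact_force: [-0.2, 0.3, -1.5]
opening: 0.17
```

```bash
python3 - <<'E'
from plan import *
s=r.sense();print(s['eef_pos'],s['contact_force'],s['wrist_torque'])
L=Ro.from_euler('z',-TA,degrees=True).apply(np.array(s['eef_pos'])-[*TC,0]);print('trough frame TCP',L)
E
```

```text
[569.40530369 302.92796008  77.60315467] [-0.15942601  0.32299441 -1.53577813] [ 0.05904249 -0.02269686 -0.01687982]
trough frame TCP [-8.20642554e+01 -5.82418195e-03  7.76031547e+01]
```

Call:
move_arm([
  {"tx": 0.05, "ty": -0.2, "tz": 0.08, "rx": 0.0, "ry": 0.0, "rz": 0.0, "gripper": -1},
  {"tx": 0.05, "ty": -0.5, "tz": 0.06, "rx": 0.0, "ry": 0.0, "rz": 0.0, "gripper": -1},
  {"tx": 0.0, "ty": -0.7, "tz": 0.0, "rx": 0.0, "ry": 0.0, "rz": 0.0, "gripper": -1},
  {"tx": 0.0, "ty": -0.7, "tz": 0.0, "rx": 0.0, "ry": 0.0, "rz": 0.0, "gripper": -1},
  {"tx": 0.0, "ty": -0.7, "tz": 0.0, "rx": 0.0, "ry": 0.0, "rz": 0.0, "gripper": -1},
  {"tx": 0.0, "ty": -0.7, "tz": 0.0, "rx": 0.0, "ry": 0.0, "rz": 0.0, "gripper": -1},
  {"tx": 0.0, "ty": -0.7, "tz": 0.0, "rx": 0.0, "ry": 0.0, "rz": 0.0, "gripper": -1},
  {"tx": 0.0, "ty": -0.7, "tz": 0.0, "rx": 0.0, "ry": 0.0, "rz": 0.0, "gripper": -1},
  {"tx": 0.0, "ty": -0.7, "tz": 0.0, "rx": 0.0, "ry": 0.0, "rz": 0.0, "gripper": -1},
  {"tx": 0.0, "ty": -0.6, "tz": 0.0, "rx": 0.0, "ry": 0.0, "rz": 0.0, "gripper": -1},
  {"tx": 0.0, "ty": -0.5, "tz": 0.0, "rx": 0.0, "ry": 0.0, "rz": 0.0, "gripper": -1},
  {"tx": 0.0, "ty": -0.3, "tz": 0.0, "rx": 0.0, "ry": 0.0, "rz": 0.0, "gripper": -1},
], squeeze=100)

```text
clock: 10.3
eef_pos: [533.7, 241.9, 76.0]
tcp_rot: [3.141, 0.0, 2.627]
contact_force: [-0.1, 0.2, -0.5]
opening: 0.172
```

```bash
cat >> plan.py <<'E'
def st():
    s=r.sense();L=Ro.from_euler('z',-TA,degrees=True).apply(np.array(s['eef_pos'])-[*TC,0])
    R=Ro.from_euler('xyz',s['tcp_rot']); print('clock',s['clock'],'TCP in trough',L.round(1),'lip',Ro.from_euler('z',-TA,degrees=True).apply(np.array(s['eef_pos'])+R.apply(LIP)-[*TC,0]).round(1),'F',s['contact_force'].round(1),'op',round(s['opening'],3))
E
python3 - <<'E'
from plan import *
st(); s,im,d=grab('wrist'); b=im[120:300,:420,::-1]
cv2.imwrite('pics/w3.png',cv2.resize(b,None,fx=1.8,fy=1.8,interpolation=cv2.INTER_CUBIC))
E
```

```text
clock 10.3 TCP in trough [-11.4  -1.   76. ] lip [56.6  0.   3.5] F [-0.1  0.2 -0.5] op 0.172
```

View pics/w3.png

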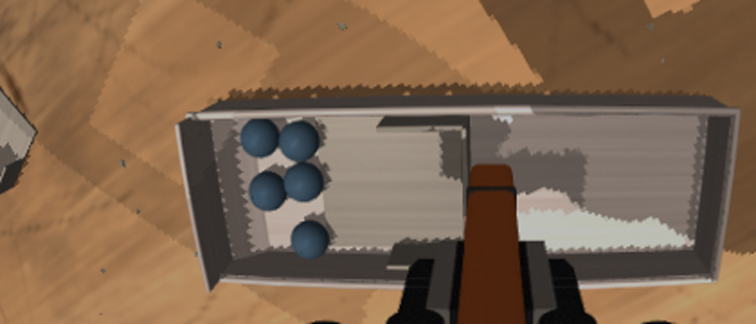

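```bash
python3 - <<'E'
from plan import *
B=sp(TA,0,[30,0,0],tr(84.5,0,3.7)); C=sp(TA,5,[30,0,0],tr(95,0,12.8)); D=sp(TA,20,[30,0,0],tr(95,0,36))
rows([(*B,7),(*C,5,LIP)]); rows([(*D,12,LIP)],start=C)
E
```

```text
[{"tx": 0.0, "ty": -0.18, "tz": 0.0, "rx": 0.0, "ry": 0.0, "rz": 0.0, "gripper": -1}, {"tx": 0.0, "ty": -0.37, "tz": -0.01, "rx": 0.0, "ry": 0.0, "rz": 0.0, "gripper": -1}, {"tx": 0.0, "ty": -0.55, "tz": 0.0, "rx": 0.0, "ry": 0.0, "rz": 0.0, "gripper": -1}, {"tx": -0.01, "ty": -0.56, "tz": -0.01, "rx": 0.0, "ry": 0.0, "rz": 0.0, "gripper": -1}, {"tx": 0.0, "ty": -0.55, "tz": 0.0, "rx": 0.0, "ry": 0.0, "rz": 0.0, "gripper": -1}, {"tx": 0.0, "ty": -0.37, "tz": 0.0, "rx": 0.0, "ry": 0.0, "rz": 0.0, "gripper": -1}, {"tx": 0.0, "ty": -0.18, "tz": -0.01, "rx": 0.0, "ry": 0.0, "rz": 0.0, "gripper": -1}, {"tx": 0.0, "ty": -0.05, "tz": -0.03, "rx": 0.6, "ry": 0.0, "rz": 0.0, "gripper": -1}, {"tx": 0.0, "ty": -0.09, "tz": -0.07, "rx": 1.1, "ry": 0.0, "rz": 0.0, "gripper": -1}, {"tx": 0.0, "ty": -0.15, "tz": -0.09, "rx": 1.6, "ry": 0.0, "rz": 0.0, "gripper": -1}, {"tx": 0.0, "ty": -0.11, "tz": -0.05, "rx": 1.1, "ry": 0.0, "rz": 0.0, "gripper": -1}, {"tx": 0.0, "ty": -0.05, "tz": -0.03, "rx": 0.6, "ry": 0.0, "rz": 0.0, "gripper": -1}]
end [517.8 213.8  79.1] [-175.     0.   150.5]
[{"tx": 0.0, "
[... 365 characters left out ...]
5, "rx": 1.5, "ry": 0.0, "rz": 0.0, "gripper": -1}, {"tx": 0.0, "ty": 0.15, "tz": -0.05, "rx": 1.5, "ry": 0.0, "rz": 0.0, "gripper": -1}, {"tx": 0.0, "ty": 0.13, "tz": -0.04, "rx": 1.5, "ry": 0.0, "rz": 0.0, "gripper": -1}, {"tx": 0.0, "ty": 0.13, "tz": -0.05, "rx": 1.5, "ry": 0.0, "rz": 0.0, "gripper": -1}, {"tx": 0.0, "ty": 0.13, "tz": -0.04, "rx": 1.5, "ry": 0.0, "rz": 0.0, "gripper": -1}, {"tx": 0.0, "ty": 0.12, "tz": -0.04, "rx": 1.5, "ry": 0.0, "rz": 0.0, "gripper": -1}, {"tx": 0.0, "ty": 0.08, "tz": -0.03, "rx": 1.0, "ry": 0.0, "rz": 0.0, "gripper": -1}, {"tx": 0.0, "ty": 0.03, "tz": -0.01, "rx": 0.5, "ry": 0.0, "rz": 0.0, "gripper": -1}]
end [525.  226.5  80.9] [-160.     0.   150.5]
```

Call:
move_arm([
  {"tx": 0.0, "ty": -0.2, "tz": 0.0, "rx": 0.0, "ry": 0.0, "rz": 0.0, "gripper": -1},
  {"tx": 0.0, "ty": -0.35, "tz": 0.0, "rx": 0.0, "ry": 0.0, "rz": 0.0, "gripper": -1},
  {"tx": 0.0, "ty": -0.55, "tz": 0.0, "rx": 0.0, "ry": 0.0, "rz": 0.0, "gripper": -1},
  {"tx": 0.0, "ty": -0.55, "tz": 0.0, "rx": 0.0, "ry": 0.0, "rz": 0.0, "gripper": -1},
  {"tx": 0.0, "ty": -0.55, "tz": 0.0, "rx": 0.0, "ry": 0.0, "rz": 0.0, "gripper": -1},
  {"tx": 0.0, "ty": -0.35, "tz": 0.0, "rx": 0.0, "ry": 0.0, "rz": 0.0, "gripper": -1},
  {"tx": 0.0, "ty": -0.2, "tz": 0.0, "rx": 0.0, "ry": 0.0, "rz": 0.0, "gripper": -1},
  {"tx": 0.0, "ty": -0.05, "tz": -0.03, "rx": 0.6, "ry": 0.0, "rz": 0.0, "gripper": -1},
  {"tx": 0.0, "ty": -0.09, "tz": -0.07, "rx": 1.1, "ry": 0.0, "rz": 0.0, "gripper": -1},
  {"tx": 0.0, "ty": -0.15, "tz": -0.09, "rx": 1.6, "ry": 0.0, "rz": 0.0, "gripper": -1},
  {"tx": 0.0, "ty": -0.11, "tz": -0.05, "rx": 1.1, "ry": 0.0, "rz": 0.0, "gripper": -1},
  {"tx": 0.0, "ty": -0.05, "tz": -0.03, "rx": 0.6, "ry": 0.0, "rz": 0.0, "gripper": -1},
], squeeze=100)

```text
clock: 11.55
eef_pos: [518.4, 214.9, 78.8]
tcp_rot: [-3.054, 0.001, 2.628]
contact_force: [-0.1, 0.3, -2.6]
opening: 0.172
```

```bash
python3 - <<'E'
from plan import *
st(); s,im,d=grab('wrist'); b=im[120:300,:420,::-1]
cv2.imwrite('pics/w4.png',cv2.resize(b,None,fx=1.8,fy=1.8,interpolation=cv2.INTER_CUBIC))
E
```

```text
clock 11.55 TCP in trough [19.6 -1.  78.8] lip [93.7  0.1 12.6] F [-0.1  0.3 -2.6] op 0.172
```

View pics/w4.png

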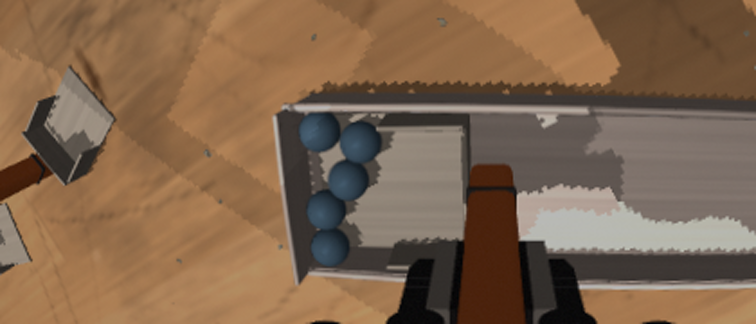

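Call:
move_arm([
  {"tx": 0.0, "ty": 0.06, "tz": -0.02, "rx": 0.5, "ry": 0.0, "rz": 0.0, "gripper": -1},
  {"tx": 0.0, "ty": 0.11, "tz": -0.03, "rx": 1.0, "ry": 0.0, "rz": 0.0, "gripper": -1},
  {"tx": 0.0, "ty": 0.16, "tz": -0.05, "rx": 1.5, "ry": 0.0, "rz": 0.0, "gripper": -1},
  {"tx": 0.0, "ty": 0.15, "tz": -0.05, "rx": 1.5, "ry": 0.0, "rz": 0.0, "gripper": -1},
  {"tx": 0.0, "ty": 0.15, "tz": -0.05, "rx": 1.5, "ry": 0.0, "rz": 0.0, "gripper": -1},
  {"tx": 0.0, "ty": 0.15, "tz": -0.05, "rx": 1.5, "ry": 0.0, "rz": 0.0, "gripper": -1},
  {"tx": 0.0, "ty": 0.13, "tz": -0.04, "rx": 1.5, "ry": 0.0, "rz": 0.0, "gripper": -1},
  {"tx": 0.0, "ty": 0.13, "tz": -0.05, "rx": 1.5, "ry": 0.0, "rz": 0.0, "gripper": -1},
  {"tx": 0.0, "ty": 0.13, "tz": -0.04, "rx": 1.5, "ry": 0.0, "rz": 0.0, "gripper": -1},
  {"tx": 0.0, "ty": 0.12, "tz": -0.04, "rx": 1.5, "ry": 0.0, "rz": 0.0, "gripper": -1},
  {"tx": 0.0, "ty": 0.08, "tz": -0.03, "rx": 1.0, "ry": 0.0, "rz": 0.0, "gripper": -1},
  {"tx": 0.0, "ty": 0.03, "tz": -0.01, "rx": 0.5, "ry": 0.0, "rz": 0.0, "gripper": -1},
], squeeze=100)

```text
clock: 12.8
eef_pos: [525.5, 227.6, 80.4]
tcp_rot: [-2.792, 0.0, 2.627]
contact_force: [0.7, 0.0, -1.9]
opening: 0.168
```

```bash
python3 - <<'E'
from plan import *
st(); s,im,d=grab('wrist'); b=im[100:320,40:460,::-1]
cv2.imwrite('pics/w5.png',cv2.resize(b,None,fx=1.7,fy=1.7,interpolation=cv2.INTER_CUBIC))
E
```

```text
clock 12.8 TCP in trough [ 5.1 -1.1 80.4] lip [93.9  0.  35.6] F [ 0.7  0.  -1.9] op 0.168
```

View pics/w5.png

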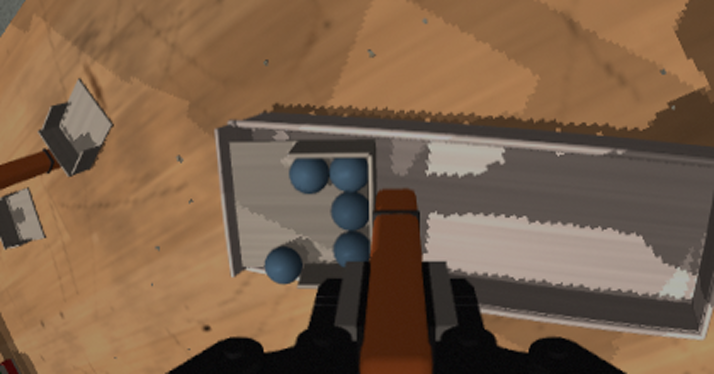

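```bash
python3 - <<'E'
from plan import *
s=r.sense(); p=np.array(s['eef_pos']);R=Ro.from_euler('xyz',s['tcp_rot'])
piv=np.array([-1,-38,62.5]); c=p+R.apply(piv)+[0,0,8]
R2=R*Ro.from_rotvec([0,np.radians(-15),0]); p2=c-R2.apply(piv)
p3=c-R.apply(piv)
print('wall side z up?',R2.apply([-28,0,0])[2])
rows([(p2,R2,5,piv),(p2,R2,2),(p3,R,5,piv)])
E
```

```text
wall side z up? 6.81775456347525
[{"tx": 0.18, "ty": -0.03, "tz": -0.08, "rx": 0.0, "ry": -1.7, "rz": 0.0, "gripper": -1}, {"tx": 0.36, "ty": -0.06, "tz": -0.15, "rx": 0.0, "ry": -3.3, "rz": 0.0, "gripper": -1}, {"tx": 0.52, "ty": -0.09, "tz": -0.22, "rx": 0.0, "ry": -5.0, "rz": 0.0, "gripper": -1}, {"tx": 0.34, "ty": -0.06, "tz": -0.14, "rx": 0.0, "ry": -3.3, "rz": 0.0, "gripper": -1}, {"tx": 0.16, "ty": -0.03, "tz": -0.08, "rx": 0.0, "ry": -1.7, "rz": 0.0, "gripper": -1}, {"tx": 0.0, "ty": 0.0, "tz": 0.0, "rx": 0.0, "ry": 0.0, "rz": 0.0, "gripper": -1}, {"tx": 0.0, "ty": 0.0, "tz": 0.0, "rx": 0.0, "ry": 0.0, "rz": 0.0, "gripper": -1}, {"tx": -0.18, "ty": 0.0, "tz": 0.0, "rx": 0.0, "ry": 1.7, "rz": 0.0, "gripper": -1}, {"tx": -0.37, "ty": 0.0, "tz": 0.0, "rx": 0.0, "ry": 3.3, "rz": 0.0, "gripper": -1}, {"tx": -0.54, "ty": 0.0, "tz": 0.02, "rx": 0.0, "ry": 5.0, "rz": 0.0, "gripper": -1}, {"tx": -0.36, "ty": 0.0, "tz": 0.0, "rx": 0.0, "ry": 3.3, "rz": 0.0, "gripper": -1}, {"tx": -0.19, "ty": 0.0, "tz": 0.0, "rx": 0.0, "ry": 1.7, "rz": 0.0, "gripper": -1}]
end [525.5 227.6  88.4] [-160.     0.   150.5]
```

Call:
move_arm([
  {"tx": 0.18, "ty": -0.03, "tz": -0.08, "rx": 0.0, "ry": -1.7, "rz": 0.0, "gripper": -1},
  {"tx": 0.36, "ty": -0.06, "tz": -0.15, "rx": 0.0, "ry": -3.3, "rz": 0.0, "gripper": -1},
  {"tx": 0.52, "ty": -0.09, "tz": -0.22, "rx": 0.0, "ry": -5.0, "rz": 0.0, "gripper": -1},
  {"tx": 0.34, "ty": -0.06, "tz": -0.14, "rx": 0.0, "ry": -3.3, "rz": 0.0, "gripper": -1},
  {"tx": 0.16, "ty": -0.03, "tz": -0.08, "rx": 0.0, "ry": -1.7, "rz": 0.0, "gripper": -1},
  {"tx": 0.0, "ty": 0.0, "tz": 0.0, "rx": 0.0, "ry": 0.0, "rz": 0.0, "gripper": -1},
  {"tx": 0.0, "ty": 0.0, "tz": 0.0, "rx": 0.0, "ry": 0.0, "rz": 0.0, "gripper": -1},
  {"tx": -0.18, "ty": 0.0, "tz": 0.0, "rx": 0.0, "ry": 1.7, "rz": 0.0, "gripper": -1},
  {"tx": -0.37, "ty": 0.0, "tz": 0.0, "rx": 0.0, "ry": 3.3, "rz": 0.0, "gripper": -1},
  {"tx": -0.54, "ty": 0.0, "tz": 0.02, "rx": 0.0, "ry": 5.0, "rz": 0.0, "gripper": -1},
  {"tx": -0.36, "ty": 0.0, "tz": 0.0, "rx": 0.0, "ry": 3.3, "rz": 0.0, "gripper": -1},
  {"tx": -0.19, "ty": 0.0, "tz": 0.0, "rx": 0.0, "ry": 1.7, "rz": 0.0, "gripper": -1},
], squeeze=100)

```text
clock: 14.05
eef_pos: [527.0, 226.5, 88.9]
tcp_rot: [-2.794, -0.001, 2.624]
contact_force: [0.3, -0.8, -2.4]
opening: 0.173
```

```bash
python3 - <<'E'
from plan import *
st(); s,im,d=grab('wrist'); b=im[100:320,40:460,::-1]
cv2.imwrite('pics/w6.png',cv2.resize(b,None,fx=1.7,fy=1.7,interpolation=cv2.INTER_CUBIC))
E
```

```text
clock 14.05 TCP in trough [ 5.3  0.7 88.9] lip [93.9  1.4 43.9] F [ 0.3 -0.8 -2.4] op 0.173
```

View pics/w6.png

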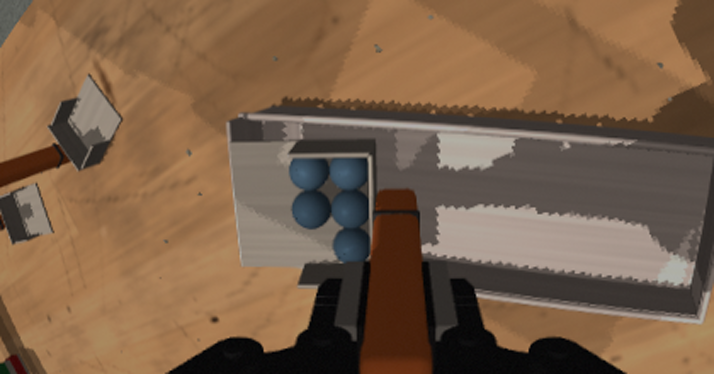

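```bash
cat >> plan.py <<'E'
DC=np.array([598.,-289.,0.]); dd=np.array([np.cos(np.radians(TA)),np.sin(np.radians(TA)),0])
E
sed -i 's/for f in ease(n):/for f in ease(n,sg[4] if len(sg)>4 else 3):/' plan.py
python3 - <<'E'
from plan import *
s=r.sense();p=np.array(s['eef_pos']);R=Rt(TA,20)
U=p+np.array([0,0,86])
D=sp(TA,20,[30,0,0],DC+[0,0,130])
rows([(U,R,8),(*D,28,None,5)])
E
```

```text
[{"tx": 0.0, "ty": -0.16, "tz": -0.45, "rx": 0.0, "ry": 0.0, "rz": 0.0, "gripper": -1}, {"tx": 0.0, "ty": -0.33, "tz": -0.9, "rx": 0.0, "ry": 0.0, "rz": 0.0, "gripper": -1}, {"tx": 0.0, "ty": -0.49, "tz": -1.35, "rx": 0.0, "ry": 0.0, "rz": 0.0, "gripper": -1}, {"tx": 0.01, "ty": -0.48, "tz": -1.34, "rx": 0.0, "ry": -0.1, "rz": -0.1, "gripper": -1}, {"tx": 0.0, "ty": -0.49, "tz": -1.35, "rx": 0.1, "ry": 0.0, "rz": 0.0, "gripper": -1}, {"tx": 0.0, "ty": -0.49, "tz": -1.35, "rx": 0.0, "ry": 0.0, "rz": 0.0, "gripper": -1}, {"tx": 0.0, "ty": -0.33, "tz": -0.9, "rx": 0.0, "ry": 0.0, "rz": 0.0, "gripper": -1}, {"tx": 0.0, "ty": -0.16, "tz": -0.44, "rx": 0.0, "ry": 0.0, "rz": 0.0, "gripper": -1}, {"tx": -0.26, "ty": -0.25, "tz": 0.09, "rx": 0.0, "ry": 0.0, "rz": 0.0, "gripper": -1}, {"tx": -0.53, "ty": -0.51, "tz": 0.19, "rx": 0.0, "ry": 0.0, "rz": 0.0, "gripper": -1}, {"tx": -0.78, "ty": -0.77, "tz": 0.27, "rx": 0.0, "ry": 0.0, "rz": 0.0, "gripper": -1}, {"tx": -1.05, "ty": -1.01, "tz": 0.37, "rx": 0.0, "ry": 0.0, "rz": 0.0, "gripper": -1}]
[{"tx": -1.31, "ty": -1.28, "tz": 0.47, "rx": 0.0,
[... 1413 characters left out ...]
": 0.0, "rz": 0.0, "gripper": -1}, {"tx": -1.31, "ty": -1.27, "tz": 0.46, "rx": 0.0, "ry": 0.0, "rz": 0.0, "gripper": -1}, {"tx": -1.31, "ty": -1.28, "tz": 0.46, "rx": 0.0, "ry": 0.0, "rz": 0.0, "gripper": -1}, {"tx": -1.32, "ty": -1.27, "tz": 0.47, "rx": 0.0, "ry": 0.0, "rz": 0.0, "gripper": -1}, {"tx": -1.04, "ty": -1.02, "tz": 0.37, "rx": 0.0, "ry": 0.0, "rz": 0.0, "gripper": -1}, {"tx": -0.79, "ty": -0.76, "tz": 0.27, "rx": 0.0, "ry": 0.0, "rz": 0.0, "gripper": -1}, {"tx": -0.52, "ty": -0.51, "tz": 0.19, "rx": 0.0, "ry": 0.0, "rz": 0.0, "gripper": -1}, {"tx": -0.27, "ty": -0.25, "tz": 0.09, "rx": 0.0, "ry": 0.0, "rz": 0.0, "gripper": -1}]
end [ 640.8 -211.3  174.9] [-160.    -0.   150.5]
```

Call:
move_arm([
  {"tx": 0.0, "ty": -0.16, "tz": -0.45, "rx": 0.0, "ry": 0.0, "rz": 0.0, "gripper": -1},
  {"tx": 0.0, "ty": -0.33, "tz": -0.9, "rx": 0.0, "ry": 0.0, "rz": 0.0, "gripper": -1},
  {"tx": 0.0, "ty": -0.49, "tz": -1.35, "rx": 0.0, "ry": 0.0, "rz": 0.0, "gripper": -1},
  {"tx": 0.01, "ty": -0.48, "tz": -1.34, "rx": 0.0, "ry": -0.1, "rz": -0.1, "gripper": -1},
  {"tx": 0.0, "ty": -0.49, "tz": -1.35, "rx": 0.1, "ry": 0.0, "rz": 0.0, "gripper": -1},
  {"tx": 0.0, "ty": -0.49, "tz": -1.35, "rx": 0.0, "ry": 0.0, "rz": 0.0, "gripper": -1},
  {"tx": 0.0, "ty": -0.33, "tz": -0.9, "rx": 0.0, "ry": 0.0, "rz": 0.0, "gripper": -1},
  {"tx": 0.0, "ty": -0.16, "tz": -0.44, "rx": 0.0, "ry": 0.0, "rz": 0.0, "gripper": -1},
  {"tx": -0.26, "ty": -0.25, "tz": 0.09, "rx": 0.0, "ry": 0.0, "rz": 0.0, "gripper": -1},
  {"tx": -0.53, "ty": -0.51, "tz": 0.19, "rx": 0.0, "ry": 0.0, "rz": 0.0, "gripper": -1},
  {"tx": -0.78, "ty": -0.77, "tz": 0.27, "rx": 0.0, "ry": 0.0, "rz": 0.0, "gripper": -1},
  {"tx": -1.05, "ty": -1.01, "tz": 0.37, "rx": 0.0, "ry": 0.0, "rz": 0.0, "gripper": -1},
], squeeze=100)

```text
clock: 15.3
eef_pos: [534.9, 190.0, 174.1]
tcp_rot: [-2.79, 0.001, 2.63]
contact_force: [-0.7, 0.1, -0.5]
opening: 0.174
```

Call:
move_arm([
  {"tx": -1.31, "ty": -1.28, "tz": 0.47, "rx": 0.0, "ry": 0.0, "rz": 0.0, "gripper": -1},
  {"tx": -1.31, "ty": -1.27, "tz": 0.46, "rx": 0.0, "ry": 0.0, "rz": 0.0, "gripper": -1},
  {"tx": -1.31, "ty": -1.27, "tz": 0.46, "rx": 0.0, "ry": 0.0, "rz": 0.0, "gripper": -1},
  {"tx": -1.31, "ty": -1.27, "tz": 0.46, "rx": 0.0, "ry": 0.0, "rz": 0.0, "gripper": -1},
  {"tx": -1.31, "ty": -1.27, "tz": 0.46, "rx": 0.0, "ry": 0.0, "rz": 0.0, "gripper": -1},
  {"tx": -1.32, "ty": -1.27, "tz": 0.47, "rx": 0.0, "ry": 0.0, "rz": 0.0, "gripper": -1},
  {"tx": -1.31, "ty": -1.28, "tz": 0.46, "rx": 0.0, "ry": 0.0, "rz": 0.0, "gripper": -1},
  {"tx": -1.31, "ty": -1.27, "tz": 0.46, "rx": 0.0, "ry": 0.0, "rz": 0.0, "gripper": -1},
  {"tx": -1.31, "ty": -1.27, "tz": 0.46, "rx": 0.0, "ry": 0.0, "rz": 0.0, "gripper": -1},
  {"tx": -1.31, "ty": -1.27, "tz": 0.46, "rx": 0.0, "ry": 0.0, "rz": 0.0, "gripper": -1},
  {"tx": -1.31, "ty": -1.27, "tz": 0.47, "rx": 0.0, "ry": 0.0, "rz": 0.0, "gripper": -1},
  {"tx": -1.31, "ty": -1.27, "tz": 0.46, "rx": 0.0, "ry": 0.0, "rz": 0.0, "gripper": -1},
], squeeze=100)

```text
clock: 16.5
eef_pos: [592.9, -29.0, 175.2]
tcp_rot: [-2.791, 0.002, 2.629]
contact_force: [-0.0, 0.5, -1.7]
opening: 0.171
```

Call:
move_arm([
  {"tx": -1.31, "ty": -1.28, "tz": 0.46, "rx": 0.0, "ry": 0.0, "rz": 0.0, "gripper": -1},
  {"tx": -1.31, "ty": -1.27, "tz": 0.46, "rx": 0.0, "ry": 0.0, "rz": 0.0, "gripper": -1},
  {"tx": -1.31, "ty": -1.27, "tz": 0.47, "rx": 0.0, "ry": 0.0, "rz": 0.0, "gripper": -1},
  {"tx": -1.31, "ty": -1.27, "tz": 0.46, "rx": 0.0, "ry": 0.0, "rz": 0.0, "gripper": -1},
  {"tx": -1.31, "ty": -1.27, "tz": 0.46, "rx": 0.0, "ry": 0.0, "rz": 0.0, "gripper": -1},
  {"tx": -1.31, "ty": -1.27, "tz": 0.46, "rx": 0.0, "ry": 0.0, "rz": 0.0, "gripper": -1},
  {"tx": -1.31, "ty": -1.28, "tz": 0.46, "rx": 0.0, "ry": 0.0, "rz": 0.0, "gripper": -1},
  {"tx": -1.32, "ty": -1.27, "tz": 0.47, "rx": 0.0, "ry": 0.0, "rz": 0.0, "gripper": -1},
  {"tx": -1.04, "ty": -1.02, "tz": 0.37, "rx": 0.0, "ry": 0.0, "rz": 0.0, "gripper": -1},
  {"tx": -0.79, "ty": -0.76, "tz": 0.27, "rx": 0.0, "ry": 0.0, "rz": 0.0, "gripper": -1},
  {"tx": -0.52, "ty": -0.51, "tz": 0.19, "rx": 0.0, "ry": 0.0, "rz": 0.0, "gripper": -1},
  {"tx": -0.27, "ty": -0.25, "tz": 0.09, "rx": 0.0, "ry": 0.0, "rz": 0.0, "gripper": -1},
], squeeze=100)

```text
clock: 17.7
eef_pos: [640.5, -210.3, 175.5]
tcp_rot: [-2.791, 0.001, 2.629]
contact_force: [-0.7, 0.9, -1.7]
opening: 0.173
```

```bash
python3 - <<'E'
from plan import *
s,im,d=grab('wrist'); print(s['eef_pos'],s['tcp_rot'],s['opening'])
P=wcloud(d,s)
R=Ro.from_euler('xyz',s['tcp_rot']);lip=np.array(s['eef_pos'])+R.apply(LIP);print('lip',lip)
q=P[(P[...,2]>72)&(P[...,2]<90)&(np.hypot(P[...,0]-598,P[...,1]+289)<62)];print('rim',len(q),rect(q))
hsv=cv2.cvtColor(im,cv2.COLOR_RGB2HSV);B=((hsv[...,0]>95)&(hsv[...,0]<125)&(hsv[...,1]>90)).astype(np.uint8)
n,l,stt,c=cv2.connectedComponentsWithStats(B);print([ (stt[i,4],c[i].round()) for i in range(1,n) if stt[i,4]>60])
cv2.imwrite('pics/w7.png',im[:,:,::-1])
E
```

```text
[ 640.51120072 -210.30613543  175.53869945] [-2.79133249e+00  1.37258717e-03  2.62905799e+00] 0.1731318636012386
lip [ 597.91478462 -288.17186585  130.7757308 ]
rim 1117 (array([ 582. , -286.5]), array([97. , 64.5]), 76.6)
[(np.int32(1772), array([236., 219.]))]
```

```bash
python3 - <<'E'
from plan import *
f=lambda t,z,o=0: sp(TA,t,[30,0,0],DC+dd*o+[0,0,z])
a=f(0,91);b=f(-10,80);c=f(-30,66)
rows([(*a,8,LIP),(*b,4,LIP)]);rows([(*c,7,LIP)],start=b)
rows([(*b,6,LIP),(*f(0,100),5,LIP)],start=c)
E
```

```text
[{"tx": 0.0, "ty": -0.07, "tz": 0.08, "rx": -1.1, "ry": 0.0, "rz": 0.0, "gripper": -1}, {"tx": -0.01, "ty": -0.15, "tz": 0.16, "rx": -2.2, "ry": 0.0, "rz": 0.0, "gripper": -1}, {"tx": -0.01, "ty": -0.25, "tz": 0.25, "rx": -3.4, "ry": 0.0, "rz": 0.0, "gripper": -1}, {"tx": -0.01, "ty": -0.29, "tz": 0.27, "rx": -3.3, "ry": 0.1, "rz": 0.1, "gripper": -1}, {"tx": -0.01, "ty": -0.33, "tz": 0.27, "rx": -3.4, "ry": 0.0, "rz": 0.0, "gripper": -1}, {"tx": -0.01, "ty": -0.37, "tz": 0.27, "rx": -3.3, "ry": 0.0, "rz": 0.0, "gripper": -1}, {"tx": 0.0, "ty": -0.27, "tz": 0.19, "rx": -2.3, "ry": 0.0, "rz": 0.0, "gripper": -1}, {"tx": -0.01, "ty": -0.14, "tz": 0.09, "rx": -1.1, "ry": 0.0, "rz": 0.0, "gripper": -1}, {"tx": 0.0, "ty": -0.21, "tz": -0.01, "rx": -1.7, "ry": 0.0, "rz": 0.0, "gripper": -1}, {"tx": 0.0, "ty": -0.45, "tz": -0.02, "rx": -3.3, "ry": 0.0, "rz": 0.0, "gripper": -1}, {"tx": 0.0, "ty": -0.46, "tz": -0.02, "rx": -3.3, "ry": 0.0, "rz": 0.0, "gripper": -1}, {"tx": 0.0, "ty": -0.24, "tz": -0.01, "rx": -1.7, "ry": 0.0, "rz": 0.0, "gripper": -1}]
end [ 623.9 -241.2  163.2] [170.    0. 
[... 958 characters left out ...]
9, "rx": 5.0, "ry": 0.0, "rz": 0.0, "gripper": -1}, {"tx": 0.0, "ty": 0.47, "tz": 0.18, "rx": 3.3, "ry": 0.0, "rz": 0.0, "gripper": -1}, {"tx": 0.0, "ty": 0.23, "tz": 0.09, "rx": 1.7, "ry": 0.0, "rz": 0.0, "gripper": -1}, {"tx": 0.0, "ty": 0.18, "tz": -0.09, "rx": 1.1, "ry": 0.0, "rz": 0.0, "gripper": -1}, {"tx": 0.0, "ty": 0.34, "tz": -0.17, "rx": 2.2, "ry": 0.0, "rz": 0.0, "gripper": -1}, {"tx": 0.0, "ty": 0.49, "tz": -0.25, "rx": 3.4, "ry": 0.0, "rz": 0.0, "gripper": -1}, {"tx": 0.0, "ty": 0.3, "tz": -0.18, "rx": 2.2, "ry": 0.0, "rz": 0.0, "gripper": -1}, {"tx": 0.0, "ty": 0.14, "tz": -0.09, "rx": 1.1, "ry": 0.0, "rz": 0.0, "gripper": -1}]
end [ 630.6 -229.4  172.5] [-180.     0.   150.5]
```

Call:
move_arm([
  {"tx": 0.0, "ty": -0.07, "tz": 0.08, "rx": -1.1, "ry": 0.0, "rz": 0.0, "gripper": -1},
  {"tx": -0.01, "ty": -0.15, "tz": 0.16, "rx": -2.2, "ry": 0.0, "rz": 0.0, "gripper": -1},
  {"tx": -0.01, "ty": -0.25, "tz": 0.25, "rx": -3.4, "ry": 0.0, "rz": 0.0, "gripper": -1},
  {"tx": -0.01, "ty": -0.29, "tz": 0.27, "rx": -3.3, "ry": 0.1, "rz": 0.1, "gripper": -1},
  {"tx": -0.01, "ty": -0.33, "tz": 0.27, "rx": -3.4, "ry": 0.0, "rz": 0.0, "gripper": -1},
  {"tx": -0.01, "ty": -0.37, "tz": 0.27, "rx": -3.3, "ry": 0.0, "rz": 0.0, "gripper": -1},
  {"tx": 0.0, "ty": -0.27, "tz": 0.19, "rx": -2.3, "ry": 0.0, "rz": 0.0, "gripper": -1},
  {"tx": -0.01, "ty": -0.14, "tz": 0.09, "rx": -1.1, "ry": 0.0, "rz": 0.0, "gripper": -1},
  {"tx": 0.0, "ty": -0.21, "tz": -0.01, "rx": -1.7, "ry": 0.0, "rz": 0.0, "gripper": -1},
  {"tx": 0.0, "ty": -0.45, "tz": -0.02, "rx": -3.3, "ry": 0.0, "rz": 0.0, "gripper": -1},
  {"tx": 0.0, "ty": -0.46, "tz": -0.02, "rx": -3.3, "ry": 0.0, "rz": 0.0, "gripper": -1},
  {"tx": 0.0, "ty": -0.24, "tz": -0.01, "rx": -1.7, "ry": 0.0, "rz": 0.0, "gripper": -1},
], squeeze=100)

```text
clock: 18.95
eef_pos: [623.6, -240.5, 163.4]
tcp_rot: [2.965, 0.0, 2.628]
contact_force: [-0.7, -0.3, -1.1]
opening: 0.174
```

Call:
move_arm([
  {"tx": 0.0, "ty": -0.19, "tz": -0.06, "rx": -1.3, "ry": 0.0, "rz": 0.0, "gripper": -1},
  {"tx": 0.0, "ty": -0.38, "tz": -0.13, "rx": -2.7, "ry": 0.0, "rz": 0.0, "gripper": -1},
  {"tx": 0.0, "ty": -0.59, "tz": -0.18, "rx": -4.0, "ry": 0.0, "rz": 0.0, "gripper": -1},
  {"tx": 0.0, "ty": -0.61, "tz": -0.19, "rx": -4.0, "ry": 0.0, "rz": 0.0, "gripper": -1},
  {"tx": 0.0, "ty": -0.62, "tz": -0.2, "rx": -4.0, "ry": 0.0, "rz": 0.0, "gripper": -1},
  {"tx": 0.0, "ty": -0.43, "tz": -0.14, "rx": -2.7, "ry": 0.0, "rz": 0.0, "gripper": -1},
  {"tx": 0.0, "ty": -0.22, "tz": -0.08, "rx": -1.3, "ry": 0.0, "rz": 0.0, "gripper": -1},
  {"tx": 0.0, "ty": 0, "tz": 0, "rx": 0, "ry": 0.0, "rz": 0.0, "gripper": -1},
  {"tx": 0.0, "ty": 0, "tz": 0, "rx": 0, "ry": 0.0, "rz": 0.0, "gripper": -1},
  {"tx": 0.0, "ty": 0, "tz": 0, "rx": 0, "ry": 0.0, "rz": 0.0, "gripper": -1},
], squeeze=100)

```text
clock: 19.95
eef_pos: [608.7, -267.5, 163.2]
tcp_rot: [2.618, 0.001, 2.628]
contact_force: [0.2, -0.8, -0.8]
opening: 0.175
```

```bash
python3 - <<'E'
from plan import *
st()
for n in ('wrist','scene','top'):
    s,im,d=grab(n)
    hsv=cv2.cvtColor(im,cv2.COLOR_RGB2HSV);B=((hsv[...,0]>95)&(hsv[...,0]<125)&(hsv[...,1]>90)).astype(np.uint8)
    m,l,stt,c=cv2.connectedComponentsWithStats(B);print(n,[ (stt[i,4],c[i].round()) for i in range(1,m) if stt[i,4]>6])
    cv2.imwrite(f'pics/{n}8.png',im[:,:,::-1])
a=cv2.imread('pics/wrist8.png');
cv2.imwrite('pics/w8.png',np.hstack([a[60:360,80:480]]))
E
```

```text
clock 19.95 TCP in trough [395.1 315.1 163.2] lip [417.8 316.2  66.4] F [ 0.2 -0.8 -0.8] op 0.175
wrist [(np.int32(524), array([168., 201.])), (np.int32(903), array([133., 222.])), (np.int32(127), array([374., 386.]))]
scene [(np.int32(1255), array([206., 159.])), (np.int32(8), array([339., 194.]))]
top [(np.int32(1503), array([348.,  15.])), (np.int32(25), array([375., 208.])), (np.int32(2144), array([ 16., 378.]))]
```

View pics/w8.png

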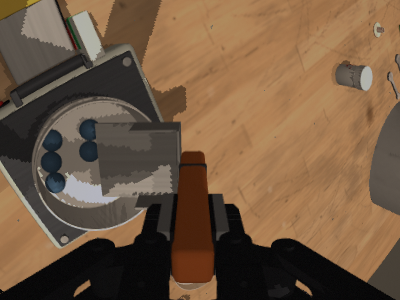

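```bash
python3 - <<'E'
from plan import *
f=lambda t,z,o=0: sp(TA,t,[30,0,0],DC+dd*o+[0,0,z])
P1=sp(TA,0,[0,0,0],[560,-80,60]); P2=sp(TA,0,[0,0,0],[560,-80,2])
print(P1[0],P2[0])
rows([(*f(-10,80),6,LIP),(*f(0,100),5,LIP),(*P1,13),(*P2,10)])
E
```

```text
[577.84173959 -46.43405999 132.5       ] [577.84173959 -46.43405999  74.5       ]
[{"tx": 0.0, "ty": 0.26, "tz": 0.1, "rx": 1.7, "ry": 0.0, "rz": 0.0, "gripper": -1}, {"tx": -0.01, "ty": 0.5, "tz": 0.2, "rx": 3.3, "ry": 0.0, "rz": 0.0, "gripper": -1}, {"tx": -0.01, "ty": 0.72, "tz": 0.3, "rx": 5.0, "ry": 0.0, "rz": 0.1, "gripper": -1}, {"tx": -0.01, "ty": 0.7, "tz": 0.29, "rx": 5.0, "ry": 0.0, "rz": 0.0, "gripper": -1}, {"tx": 0.0, "ty": 0.45, "tz": 0.18, "rx": 3.3, "ry": 0.0, "rz": 0.0, "gripper": -1}, {"tx": -0.01, "ty": 0.22, "tz": 0.09, "rx": 1.7, "ry": 0.0, "rz": 0.0, "gripper": -1}, {"tx": 0.0, "ty": 0.18, "tz": -0.09, "rx": 1.1, "ry": 0.0, "rz": 0.0, "gripper": -1}, {"tx": 0.0, "ty": 0.34, "tz": -0.17, "rx": 2.2, "ry": 0.0, "rz": 0.0, "gripper": -1}, {"tx": 0.0, "ty": 0.49, "tz": -0.25, "rx": 3.4, "ry": 0.0, "rz": 0.0, "gripper": -1}, {"tx": 0.0, "ty": 0.3, "tz": -0.18, "rx": 2.2, "ry": 0.0, "rz": 0.0, "gripper": -1}, {"tx": 0.0, "ty": 0.14, "tz": -0.09, "rx": 1.1, "ry": 0.0, "rz": 0.0, "gripper": -1}, {"tx": 0.41, "ty": 0.4, "tz": 0.12, "rx": 0.0, "ry": 0.0, "rz": 0.0, "gripp
[... 1226 characters left out ...]
": 0.0, "tz": 0.72, "rx": 0.0, "ry": 0.0, "rz": 0.0, "gripper": -1}, {"tx": 0.0, "ty": 0.0, "tz": 0.73, "rx": 0.0, "ry": 0.0, "rz": 0.0, "gripper": -1}, {"tx": 0.0, "ty": 0.0, "tz": 0.72, "rx": 0.0, "ry": 0.0, "rz": 0.0, "gripper": -1}, {"tx": 0.0, "ty": 0.0, "tz": 0.73, "rx": 0.0, "ry": 0.0, "rz": 0.0, "gripper": -1}, {"tx": 0.0, "ty": 0.0, "tz": 0.72, "rx": 0.0, "ry": 0.0, "rz": 0.0, "gripper": -1}, {"tx": 0.0, "ty": 0.0, "tz": 0.73, "rx": 0.0, "ry": 0.0, "rz": 0.0, "gripper": -1}, {"tx": 0.0, "ty": 0.0, "tz": 0.48, "rx": 0.0, "ry": 0.0, "rz": 0.0, "gripper": -1}, {"tx": 0.0, "ty": 0.0, "tz": 0.24, "rx": 0.0, "ry": 0.0, "rz": 0.0, "gripper": -1}]
end [577.8 -46.5  74.5] [180.    0.  150.5]
```

Call:
move_arm([
  {"tx": 0.0, "ty": 0.26, "tz": 0.1, "rx": 1.7, "ry": 0.0, "rz": 0.0, "gripper": -1},
  {"tx": -0.01, "ty": 0.5, "tz": 0.2, "rx": 3.3, "ry": 0.0, "rz": 0.0, "gripper": -1},
  {"tx": -0.01, "ty": 0.72, "tz": 0.3, "rx": 5.0, "ry": 0.0, "rz": 0.1, "gripper": -1},
  {"tx": -0.01, "ty": 0.7, "tz": 0.29, "rx": 5.0, "ry": 0.0, "rz": 0.0, "gripper": -1},
  {"tx": 0.0, "ty": 0.45, "tz": 0.18, "rx": 3.3, "ry": 0.0, "rz": 0.0, "gripper": -1},
  {"tx": -0.01, "ty": 0.22, "tz": 0.09, "rx": 1.7, "ry": 0.0, "rz": 0.0, "gripper": -1},
  {"tx": 0.0, "ty": 0.18, "tz": -0.09, "rx": 1.1, "ry": 0.0, "rz": 0.0, "gripper": -1},
  {"tx": 0.0, "ty": 0.34, "tz": -0.17, "rx": 2.2, "ry": 0.0, "rz": 0.0, "gripper": -1},
  {"tx": 0.0, "ty": 0.49, "tz": -0.25, "rx": 3.4, "ry": 0.0, "rz": 0.0, "gripper": -1},
  {"tx": 0.0, "ty": 0.3, "tz": -0.18, "rx": 2.2, "ry": 0.0, "rz": 0.0, "gripper": -1},
  {"tx": 0.0, "ty": 0.14, "tz": -0.09, "rx": 1.1, "ry": 0.0, "rz": 0.0, "gripper": -1},
  {"tx": 0.41, "ty": 0.4, "tz": 0.0, "rx": 0.0, "ry": 0.0, "rz": 0.0, "gripper": -1},
], squeeze=100)

```text
clock: 21.3
eef_pos: [629.1, -224.1, 172.3]
tcp_rot: [3.141, -0.0, 2.626]
contact_force: [-0.1, 0.3, -1.6]
opening: 0.177
```

Call:
move_arm([
  {"tx": 0.83, "ty": 0.81, "tz": 0.0, "rx": 0.0, "ry": 0.0, "rz": 0.0, "gripper": -1},
  {"tx": 1.23, "ty": 1.21, "tz": 0.0, "rx": 0.0, "ry": 0.0, "rz": 0.0, "gripper": -1},
  {"tx": 1.24, "ty": 1.21, "tz": 0.0, "rx": 0.0, "ry": 0.0, "rz": 0.0, "gripper": -1},
  {"tx": 1.24, "ty": 1.21, "tz": 0.37, "rx": 0.0, "ry": 0.0, "rz": 0.0, "gripper": -1},
  {"tx": 1.23, "ty": 1.22, "tz": 0.36, "rx": 0.0, "ry": 0.0, "rz": 0.0, "gripper": -1},
  {"tx": 1.24, "ty": 1.21, "tz": 0.56, "rx": 0.0, "ry": 0.0, "rz": 0.0, "gripper": -1},
  {"tx": 1.24, "ty": 1.21, "tz": 0.57, "rx": 0.0, "ry": 0.0, "rz": 0.0, "gripper": -1},
  {"tx": 1.23, "ty": 1.21, "tz": 0.56, "rx": 0.0, "ry": 0.0, "rz": 0.0, "gripper": -1},
  {"tx": 1.24, "ty": 1.21, "tz": 0.57, "rx": 0.0, "ry": 0.0, "rz": 0.0, "gripper": -1},
  {"tx": 1.23, "ty": 1.21, "tz": 0.56, "rx": 0.0, "ry": 0.0, "rz": 0.0, "gripper": -1},
  {"tx": 0.83, "ty": 0.81, "tz": 0.34, "rx": 0.0, "ry": 0.0, "rz": 0.0, "gripper": -1},
  {"tx": 0.41, "ty": 0.4, "tz": 0.12, "rx": 0.0, "ry": 0.0, "rz": 0.0, "gripper": -1},
], squeeze=100)

```text
clock: 22.5
eef_pos: [577.1, -45.7, 131.7]
tcp_rot: [3.141, -0.001, 2.627]
contact_force: [0.9, -0.5, -0.3]
opening: 0.173
```

Call:
move_arm([
  {"tx": 0.0, "ty": 0.0, "tz": 0.24, "rx": 0.0, "ry": 0.0, "rz": 0.0, "gripper": -1},
  {"tx": 0.0, "ty": 0.0, "tz": 0.49, "rx": 0.0, "ry": 0.0, "rz": 0.0, "gripper": -1},
  {"tx": 0.0, "ty": 0.0, "tz": 0.72, "rx": 0.0, "ry": 0.0, "rz": 0.0, "gripper": -1},
  {"tx": 0.0, "ty": 0.0, "tz": 0.73, "rx": 0.0, "ry": 0.0, "rz": 0.0, "gripper": -1},
  {"tx": 0.0, "ty": 0.0, "tz": 0.72, "rx": 0.0, "ry": 0.0, "rz": 0.0, "gripper": -1},
  {"tx": 0.0, "ty": 0.0, "tz": 0.73, "rx": 0.0, "ry": 0.0, "rz": 0.0, "gripper": -1},
  {"tx": 0.0, "ty": 0.0, "tz": 0.72, "rx": 0.0, "ry": 0.0, "rz": 0.0, "gripper": -1},
  {"tx": 0.0, "ty": 0.0, "tz": 0.63, "rx": 0.0, "ry": 0.0, "rz": 0.0, "gripper": -1},
  {"tx": 0.0, "ty": 0.0, "tz": 0.38, "rx": 0.0, "ry": 0.0, "rz": 0.0, "gripper": -1},
  {"tx": 0.0, "ty": 0.0, "tz": 0.14, "rx": 0.0, "ry": 0.0, "rz": 0.0, "gripper": -1},
  {"tx": 0.0, "ty": 0.0, "tz": 0, "rx": 0.0, "ry": 0.0, "rz": 0.0, "gripper": -1},
  {"tx": 0.0, "ty": 0.0, "tz": 0, "rx": 0.0, "ry": 0.0, "rz": 0.0, "gripper": -1},
], squeeze=100)

```text
clock: 23.7
eef_pos: [577.9, -46.9, 77.5]
tcp_rot: [3.141, -0.0, 2.626]
contact_force: [-0.1, -0.0, -1.1]
opening: 0.171
```

Call:
move_arm([
  {"tx": 0.0, "ty": 0.0, "tz": 0.15, "rx": 0.0, "ry": 0.0, "rz": 0.0, "gripper": -1},
  {"tx": 0.0, "ty": 0.0, "tz": 0.15, "rx": 0.0, "ry": 0.0, "rz": 0.0, "gripper": -1},
  {"tx": 0.0, "ty": 0.0, "tz": 0.1, "rx": 0.0, "ry": 0.0, "rz": 0.0, "gripper": -1},
  {"tx": 0.0, "ty": 0.0, "tz": 0.05, "rx": 0.0, "ry": 0.0, "rz": 0.0, "gripper": -1},
  {"tx": 0.0, "ty": 0.0, "tz": 0.0, "rx": 0.0, "ry": 0.0, "rz": 0.0, "gripper": -1},
], squeeze=100)

```text
clock: 24.2
eef_pos: [577.7, -46.9, 72.8]
tcp_rot: [3.141, -0.001, 2.626]
contact_force: [0.1, 0.4, 1.4]
opening: 0.171
```

Call:
move_arm([
  {"tx": 0, "ty": 0, "tz": 0, "rx": 0, "ry": 0, "rz": 0, "gripper": 0},
  {"tx": 0, "ty": 0, "tz": 0, "rx": 0, "ry": 0, "rz": 0, "gripper": 0.5},
  {"tx": 0, "ty": 0, "tz": 0, "rx": 0, "ry": 0, "rz": 0, "gripper": 1},
  {"tx": 0, "ty": 0, "tz": 0, "rx": 0, "ry": 0, "rz": 0, "gripper": 1},
  {"tx": 0, "ty": 0, "tz": 0, "rx": 0, "ry": 0, "rz": 0, "gripper": 1},
  {"tx": 0, "ty": 0, "tz": 0, "rx": 0, "ry": 0, "rz": 0, "gripper": 1},
  {"tx": 0, "ty": 0, "tz": -1, "rx": 0, "ry": 0, "rz": 0, "gripper": 1},
  {"tx": 0, "ty": 0, "tz": -2, "rx": 0, "ry": 0, "rz": 0, "gripper": 1},
  {"tx": 0, "ty": 0, "tz": -2.5, "rx": 0, "ry": 0, "rz": 0, "gripper": 1},
  {"tx": 0, "ty": 0, "tz": -2.5, "rx": 0, "ry": 0, "rz": 0, "gripper": 1},
  {"tx": 0, "ty": 0, "tz": -2, "rx": 0, "ry": 0, "rz": 0, "gripper": 1},
  {"tx": 0, "ty": 0, "tz": -1, "rx": 0, "ry": 0, "rz": 0, "gripper": 1},
], squeeze=60)

```text
clock: 25.4
eef_pos: [578.7, -47.0, 185.4]
tcp_rot: [3.14, 0.002, 2.626]
contact_force: [1.3, 0.1, 0.2]
opening: 1.002
```

```bash
python3 - <<'E'
from plan import *
import plan
s,im,d=grab('top');P=cloud('top',d);cv2.imwrite('pics/top9.png',im[:,:,::-1]);s,im,d=grab('scene');cv2.imwrite('pics/scene9.png',im[:,:,::-1])
Q=cloud('scene',d); hs=cv2.cvtColor(im,cv2.COLOR_RGB2HSV); o=(hs[...,0]<14)&(hs[...,1]>170)
k=o&(abs(Q[...,0]-578)<40)&(abs(Q[...,1]+47)<40)&(Q[...,2]>10)&(Q[...,2]<135)
p=Q[k]; print('handle pts',len(p)); 
for z in(20,60,100):
    e=p[abs(p[:,2]-z)<15]; print(z,len(e),np.median(e,0).round(1))
print('open',s['opening'],s['eef_pos'])
rows([([459,-271,100],Rt(TA),16)])
E
```

```text
handle pts 228
20 41 [570.8 -45.4  21.5]
60 59 [570.4 -44.1  60.7]
100 63 [570.3 -44.8  98.6]
open 0.9987759774790722 [579.07333937 -47.09030996 186.03372406]
[{"tx": -0.01, "ty": -0.6, "tz": 0.2, "rx": 0.0, "ry": 0.0, "rz": 0.0, "gripper": -1}, {"tx": -0.03, "ty": -1.21, "tz": 0.4, "rx": 0.0, "ry": 0.0, "rz": 0.0, "gripper": -1}, {"tx": -0.05, "ty": -1.82, "tz": 0.6, "rx": 0.0, "ry": 0.0, "rz": 0.0, "gripper": -1}, {"tx": -0.04, "ty": -1.81, "tz": 0.6, "rx": 0.0, "ry": 0.0, "rz": 0.0, "gripper": -1}, {"tx": -0.05, "ty": -1.82, "tz": 0.6, "rx": 0.0, "ry": 0.0, "rz": 0.0, "gripper": -1}, {"tx": -0.04, "ty": -1.81, "tz": 0.6, "rx": 0.0, "ry": 0.0, "rz": 0.0, "gripper": -1}, {"tx": -0.05, "ty": -1.81, "tz": 0.6, "rx": 0.0, "ry": 0.1, "rz": 0.0, "gripper": -1}, {"tx": -0.04, "ty": -1.82, "tz": 0.6, "rx": 0.1, "ry": 0.0, "rz": 0.0, "gripper": -1}, {"tx": -0.05, "ty": -1.81, "tz": 0.61, "rx": 0.0, "ry": 0.0, "rz": 0.0, "gripper": -1}, {"tx": -0.04, "ty": -1.81, "tz": 0.6, "rx": 0.0, "ry": 0.0, "rz": 0.0, "gripper": -1}, {"tx": -0.05, "ty": -1.82, "tz": 0.6, "rx": 0.0, "ry": 0.0, "rz": 0.0, "gripper": -1}, {"tx": -0.05, "ty": -1.81, "tz": 0.61, "rx": 0.0, "ry": 0.0, "rz": 0.0, "gripper": -1}]
[{"tx": -0.04, "ty": -1.81, "tz": 0.6, "rx": 0.0, "ry": 0.0, "rz": 0.0, "gripper": -1}, {"tx": -0.05, "ty": -1.82, "tz": 0.6, "rx": 0.0, "ry": 0.0, "rz": -0.1, "gripper": -1}, {"tx": -0.03, "ty": -1.2, "tz": 0.4, "rx": 0.0, "ry": 0.0, "rz": 0.0, "gripper": -1}, {"tx": -0.01, "ty": -0.61, "tz": 0.21, "rx": 0.0, "ry": 0.0, "rz": 0.0, "gripper": -1}]
end [ 459. -271.  100.] [180.    0.  150.5]
```

Call:
move_arm([
  {"tx": -0.01, "ty": -0.6, "tz": 0, "rx": 0.0, "ry": 0.0, "rz": 0.0, "gripper": -1},
  {"tx": -0.03, "ty": -1.21, "tz": 0, "rx": 0.0, "ry": 0.0, "rz": 0.0, "gripper": -1},
  {"tx": -0.05, "ty": -1.82, "tz": 0.2, "rx": 0.0, "ry": 0.0, "rz": 0.0, "gripper": -1},
  {"tx": -0.04, "ty": -1.81, "tz": 0.6, "rx": 0.0, "ry": 0.0, "rz": 0.0, "gripper": -1},
  {"tx": -0.05, "ty": -1.82, "tz": 0.6, "rx": 0.0, "ry": 0.0, "rz": 0.0, "gripper": -1},
  {"tx": -0.04, "ty": -1.81, "tz": 0.6, "rx": 0.0, "ry": 0.0, "rz": 0.0, "gripper": -1},
  {"tx": -0.05, "ty": -1.81, "tz": 0.6, "rx": 0.0, "ry": 0.0, "rz": 0.0, "gripper": -1},
  {"tx": -0.04, "ty": -1.82, "tz": 0.6, "rx": 0.0, "ry": 0.0, "rz": 0.0, "gripper": -1},
  {"tx": -0.05, "ty": -1.81, "tz": 0.6, "rx": 0.0, "ry": 0.0, "rz": 0.0, "gripper": -1},
  {"tx": -0.04, "ty": -1.81, "tz": 0.6, "rx": 0.0, "ry": 0.0, "rz": 0.0, "gripper": -1},
  {"tx": -0.05, "ty": -1.82, "tz": 0.6, "rx": 0.0, "ry": 0.0, "rz": 0.0, "gripper": -1},
  {"tx": -0.05, "ty": -1.81, "tz": 0.6, "rx": 0.0, "ry": 0.0, "rz": 0.0, "gripper": -1},
], squeeze=60)

```text
clock: 26.7
eef_pos: [481.7, -224.4, 125.6]
tcp_rot: [3.141, -0.002, 2.625]
contact_force: [0.3, -0.4, -0.0]
opening: 0.002
```

Call:
move_arm([
  {"tx": -0.04, "ty": -1.81, "tz": 0.6, "rx": 0.0, "ry": 0.0, "rz": 0.0, "gripper": -1},
  {"tx": -0.05, "ty": -1.82, "tz": 0.6, "rx": 0.0, "ry": 0.0, "rz": 0, "gripper": -1},
  {"tx": -0.03, "ty": -1.2, "tz": 0.6, "rx": 0.0, "ry": 0.0, "rz": 0.0, "gripper": -1},
  {"tx": -0.01, "ty": -0.61, "tz": 0.6, "rx": 0.0, "ry": 0.0, "rz": 0.0, "gripper": -1},
  {"tx": 0, "ty": 0, "tz": 0.4, "rx": 0.0, "ry": 0.0, "rz": 0.0, "gripper": -1},
  {"tx": 0, "ty": 0, "tz": 0, "rx": 0.0, "ry": 0.0, "rz": 0.0, "gripper": -1},
], squeeze=60)

```text
clock: 27.3
eef_pos: [457.5, -270.5, 97.9]
tcp_rot: [3.141, -0.002, 2.625]
contact_force: [-0.9, 0.1, 0.2]
opening: -0.004
```

```bash
python3 - <<'E'
from plan import *
s,im,d=grab('wrist'); print(s['eef_pos'],s['contact_force'],s['opening'])
P=wcloud(d,s); h=cv2.cvtColor(im,cv2.COLOR_RGB2HSV)
k=(h[...,0]>20)&(h[...,0]<36)&(h[...,1]>140)&(P[...,2]>30)&(P[...,2]<80)&(np.hypot(P[...,0]-459,P[...,1]+271)<60)
p=P[k];print(len(p),rect(p),np.percentile(p,[2,50,98],axis=0).round(1))
cv2.imwrite('pics/w10.png',im[60:420,60:500,::-1])
E
```

```text
[ 457.51495261 -270.52063313   97.88566086] [-0.88594561  0.1223643   0.20386665] -0.003929104629537101
2235 (array([ 458.1, -272.8]), array([45.2, 39.1]), 83.1) [[ 438.6 -293.3   55.6]
 [ 451.8 -267.7   61.8]
 [ 477.1 -250.4   65.2]]
```

View pics/w10.png

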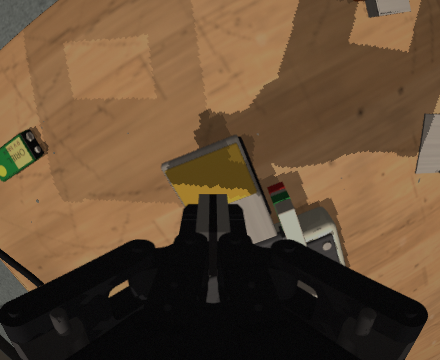

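Call:
move_arm([
  {"tx": 0, "ty": 0, "tz": 0.5, "rx": 0.0, "ry": 0.0, "rz": 0.0, "gripper": -1},
  {"tx": 0, "ty": 0, "tz": 1.0, "rx": 0.0, "ry": 0.0, "rz": 0.0, "gripper": -1},
  {"tx": 0, "ty": 0, "tz": 1.0, "rx": 0.0, "ry": 0.0, "rz": 0.0, "gripper": -1},
  {"tx": 0, "ty": 0, "tz": 0.5, "rx": 0.0, "ry": 0.0, "rz": 0.0, "gripper": -1},
  {"tx": 0, "ty": 0, "tz": 0.4, "rx": 0.0, "ry": 0.0, "rz": 0.0, "gripper": -1},
  {"tx": 0, "ty": 0, "tz": 0.4, "rx": 0.0, "ry": 0.0, "rz": 0.0, "gripper": -1},
  {"tx": 0, "ty": 0, "tz": 0.4, "rx": 0.0, "ry": 0.0, "rz": 0.0, "gripper": -1},
  {"tx": 0, "ty": 0, "tz": 0.4, "rx": 0.0, "ry": 0.0, "rz": 0.0, "gripper": -1},
  {"tx": 0, "ty": 0, "tz": 0.3, "rx": 0.0, "ry": 0.0, "rz": 0.0, "gripper": -1},
  {"tx": 0, "ty": 0, "tz": 0.3, "rx": 0.0, "ry": 0.0, "rz": 0.0, "gripper": -1},
  {"tx": 0, "ty": 0, "tz": 0.2, "rx": 0.0, "ry": 0.0, "rz": 0.0, "gripper": -1},
  {"tx": 0, "ty": 0, "tz": 0, "rx": 0.0, "ry": 0.0, "rz": 0.0, "gripper": -1},
], squeeze=60)

```text
clock: 28.55
eef_pos: [457.0, -270.8, 44.6]
tcp_rot: [3.142, -0.002, 2.626]
contact_force: [-5.5, -0.3, 8.1]
opening: -0.001
```

Call:
move_arm([
  {"tx": 0, "ty": 0, "tz": 0.15, "rx": 0.0, "ry": 0.0, "rz": 0.0, "gripper": -1},
  {"tx": 0, "ty": 0, "tz": 0.15, "rx": 0.0, "ry": 0.0, "rz": 0.0, "gripper": -1},
  {"tx": 0, "ty": 0, "tz": 0, "rx": 0.0, "ry": 0.0, "rz": 0.0, "gripper": -1},
], squeeze=60)

```text
clock: 28.85
eef_pos: [456.8, -270.7, 41.7]
tcp_rot: [-3.142, -0.002, 2.626]
contact_force: [-5.6, 0.2, 9.1]
opening: -0.002
```

```bash
python3 - <<'E'
from plan import *
s,im,d=grab('wrist'); print(s['eef_pos'],s['contact_force'])
P=wcloud(d,s); h=cv2.cvtColor(im,cv2.COLOR_RGB2HSV)
k=(h[...,0]>20)&(h[...,0]<36)&(h[...,1]>140)&(P[...,2]>20)&(P[...,2]<80)&(np.hypot(P[...,0]-459,P[...,1]+271)<45)
p=P[k];A=np.c_[p[:,:2]-[458,-272.8],np.ones(len(p))];c=np.linalg.lstsq(A,p[:,2],rcond=None)[0];print('pad plane slope,z',c.round(3),len(p))
a=im[100:330,150:450,::-1]
s2,im2,d2=grab('scene'); b=im2[175:275,290:400,::-1]
cv2.imwrite('pics/fin.png',np.hstack([cv2.resize(a,(400,307)),cv2.resize(b,(338,307),interpolation=cv2.INTER_CUBIC)])); cv2.imwrite('pics/scene_f.png',im2[:,:,::-1])
E
```

```text
[ 456.83164769 -270.7476483    41.73409401] [-5.62023519  0.19305622  9.09130426]
pad plane slope,z [-9.0000e-03 -2.0000e-03  4.2198e+01] 3293
```

View pics/fin.png

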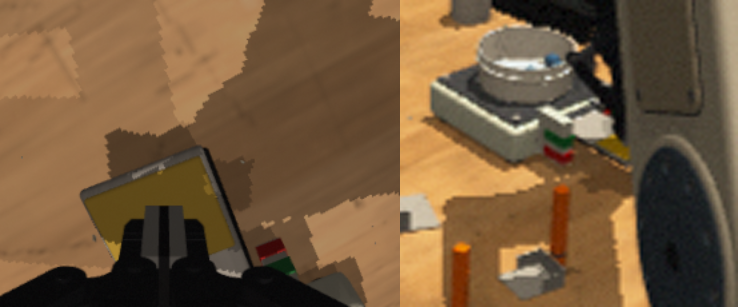

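Call:
move_arm([
  {"tx": 0, "ty": 0, "tz": 0, "rx": 0, "ry": 0, "rz": 0, "gripper": -1},
  {"tx": 0, "ty": 0, "tz": 0, "rx": 0, "ry": 0, "rz": 0, "gripper": -1},
  {"tx": 0, "ty": 0, "tz": 0, "rx": 0, "ry": 0, "rz": 0, "gripper": -1},
  {"tx": 0, "ty": 0, "tz": 0, "rx": 0, "ry": 0, "rz": 0, "gripper": -1},
  {"tx": 0, "ty": 0, "tz": 0, "rx": 0, "ry": 0, "rz": 0, "gripper": -1},
  {"tx": 0, "ty": 0, "tz": 0, "rx": 0, "ry": 0, "rz": 0, "gripper": -1},
  {"tx": 0, "ty": 0, "tz": 0, "rx": 0, "ry": 0, "rz": 0, "gripper": -1},
  {"tx": 0, "ty": 0, "tz": 0, "rx": 0, "ry": 0, "rz": 0, "gripper": -1},
  {"tx": 0, "ty": 0, "tz": 0, "rx": 0, "ry": 0, "rz": 0, "gripper": -1},
  {"tx": 0, "ty": 0, "tz": 0, "rx": 0, "ry": 0, "rz": 0, "gripper": -1},
  {"tx": 0, "ty": 0, "tz": 0, "rx": 0, "ry": 0, "rz": 0, "gripper": -1},
  {"tx": 0, "ty": 0, "tz": 0, "rx": 0, "ry": 0, "rz": 0, "gripper": -1},
], squeeze=60)

```text
clock: 30.15
eef_pos: [456.9, -270.8, 41.9]
tcp_rot: [3.142, -0.002, 2.626]
contact_force: [-5.6, 0.7, 9.6]
opening: 0.004
```

Call:
move_arm([
  {"tx": 0, "ty": 0, "tz": 0, "rx": 0, "ry": 0, "rz": 0, "gripper": -1},
  {"tx": 0, "ty": 0, "tz": 0, "rx": 0, "ry": 0, "rz": 0, "gripper": -1},
  {"tx": 0, "ty": 0, "tz": 0, "rx": 0, "ry": 0, "rz": 0, "gripper": -1},
  {"tx": 0, "ty": 0, "tz": 0, "rx": 0, "ry": 0, "rz": 0, "gripper": -1},
  {"tx": 0, "ty": 0, "tz": 0, "rx": 0, "ry": 0, "rz": 0, "gripper": -1},
  {"tx": 0, "ty": 0, "tz": 0, "rx": 0, "ry": 0, "rz": 0, "gripper": -1},
  {"tx": 0, "ty": 0, "tz": 0, "rx": 0, "ry": 0, "rz": 0, "gripper": -1},
  {"tx": 0, "ty": 0, "tz": 0, "rx": 0, "ry": 0, "rz": 0, "gripper": -1},
  {"tx": 0, "ty": 0, "tz": 0, "rx": 0, "ry": 0, "rz": 0, "gripper": -1},
  {"tx": 0, "ty": 0, "tz": 0, "rx": 0, "ry": 0, "rz": 0, "gripper": -1},
  {"tx": 0, "ty": 0, "tz": 0, "rx": 0, "ry": 0, "rz": 0, "gripper": -1},
  {"tx": 0, "ty": 0, "tz": 0, "rx": 0, "ry": 0, "rz": 0, "gripper": -1},
], squeeze=60)

```text
clock: 31.35
eef_pos: [456.9, -270.7, 41.9]
tcp_rot: [3.142, -0.002, 2.626]
contact_force: [-5.1, -0.2, 8.9]
opening: -0.001
```

Call:
move_arm([
  {"tx": 0, "ty": 0, "tz": 0, "rx": 0, "ry": 0, "rz": 0, "gripper": -1},
  {"tx": 0, "ty": 0, "tz": 0, "rx": 0, "ry": 0, "rz": 0, "gripper": -1},
  {"tx": 0, "ty": 0, "tz": 0, "rx": 0, "ry": 0, "rz": 0, "gripper": -1},
  {"tx": 0, "ty": 0, "tz": 0, "rx": 0, "ry": 0, "rz": 0, "gripper": -1},
  {"tx": 0, "ty": 0, "tz": 0, "rx": 0, "ry": 0, "rz": 0, "gripper": -1},
  {"tx": 0, "ty": 0, "tz": 0, "rx": 0, "ry": 0, "rz": 0, "gripper": -1},
  {"tx": 0, "ty": 0, "tz": 0, "rx": 0, "ry": 0, "rz": 0, "gripper": -1},
  {"tx": 0, "ty": 0, "tz": 0, "rx": 0, "ry": 0, "rz": 0, "gripper": -1},
  {"tx": 0, "ty": 0, "tz": 0, "rx": 0, "ry": 0, "rz": 0, "gripper": -1},
  {"tx": 0, "ty": 0, "tz": 0, "rx": 0, "ry": 0, "rz": 0, "gripper": -1},
  {"tx": 0, "ty": 0, "tz": 0, "rx": 0, "ry": 0, "rz": 0, "gripper": -1},
  {"tx": 0, "ty": 0, "tz": 0, "rx": 0, "ry": 0, "rz": 0, "gripper": -1},
], squeeze=60)

```text
clock: 32.55
eef_pos: [456.8, -270.7, 41.9]
tcp_rot: [3.142, -0.002, 2.626]
contact_force: [-5.1, 0.4, 9.4]
opening: -0.003
```

```bash
python3 - <<'E'
from plan import *
s,im,d=grab('wrist'); print(s['clock'],s['eef_pos'],s['contact_force'])
P=wcloud(d,s); h=cv2.cvtColor(im,cv2.COLOR_RGB2HSV)
k=(h[...,0]>20)&(h[...,0]<36)&(h[...,1]>140)&(P[...,2]>20)&(P[...,2]<80)&(np.hypot(P[...,0]-459,P[...,1]+271)<45)
p=P[k];A=np.c_[p[:,:2]-[458,-272.8],np.ones(len(p))];c=np.linalg.lstsq(A,p[:,2],rcond=None)[0];print('pad',c.round(3))
s,im,d=grab('top');P=cloud('top',d);q=P[(abs(P[...,0]-578)<25)&(abs(P[...,1]+47)<25)&(P[...,2]>105)];print('handle top',len(q),np.median(q,0) if len(q) else '')
d0=np.load('top0.npy')
for n,(r0,c0) in dict(vial=(144,238),battery=(281,408)).items():
    w_=np.s_[r0-12:r0+13,c0-14:c0+15]; print(n,np.median(abs(d[w_]-d0[w_])).round(1),(abs(d[w_]-d0[w_])>10).sum())
r.sign_off()
E
```

```text
32.55 [ 456.84859628 -270.73875423   41.86687682] [-5.12344799  0.39732096  9.35670533]
pad [-9.0000e-03 -2.0000e-03  4.2327e+01]
handle top 40 [577.37652137 -46.32375976 119.24584301]
vial 2.6 15
battery 428.2 725
the job is handed in; nothing more can be done
```

I carried out the whole job and handed it in at about 32.6 s of the 72 s allowed; no verdict was reported.

- **Beads:** The largest scoop took all five beads from the trough. One bead caught on the side wall and a sideways roll of the scoop brought it in. The wrist picture taken while pouring shows all five in the dish. In the last scene picture some beads show in the dish, but I did not count them again.
- **Scoop:** It stands upright on the bench. The handle measured vertical after release, and its top is still at z ≈ 119 mm.
- **Paddle:** The fingers pressed it to level and held it 3.7 s. At hand-in the pad slope was about 0.01 rad off level, the pad was at 42 mm and the push was about 9.4 N. That puts the paddle near 0.24 rad, well short of the trip zone, and it was still held there.

**Bystanders:** The vial's place in the depth picture is nearly unchanged (median 2.6 mm). The battery comparison failed: the depth there differed by 428 mm, which I think is the arm blocking the top camera's view. The battery showed in the wrist picture shortly before pressing. I did not check the copper flange at the end, but the tool never went near it.

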